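Line up crystal points by height on a display plank

TASK

Line up the four crystal points on the dark wooden display plank in order of height: the tallest on the white disc next to the brass knob, stepping down to the shortest on the disc farthest from it. Stand each one upright in the middle of its disc, setting it down rather than dropping it and letting none fall over, and leave the bead jar and the bead bowl where they stand.

Things in the scene. Friction and masses are not known exactly. Their poses are not given: they have to be found in the camera images.
- crystal_tall: The tallest crystal: purple (amethyst) upright six-sided stone column with a pointed top, 120 mm tall, 44 mm across flats, 51 mm across corners; flats reach up to 98 mm, then it tapers to the point. About 450 g, loose on the bench. Origin at the centre of its underside, z up; its x axis passes through the middle of a flat (one every 60 degrees).
- crystal_upper: The second tallest crystal: green upright six-sided stone column with a pointed top, 100 mm tall, 38 mm across flats, 44 mm across corners; flats reach up to 81 mm, then it tapers to the point. About 300 g, loose on the bench. Origin at the centre of its underside, z up; its x axis passes through the middle of a flat (one every 60 degrees).
- crystal_lower: The second shortest crystal: amber yellow upright six-sided stone column with a pointed top, 80 mm tall, 32 mm across flats, 37 mm across corners; flats reach up to 64 mm, then it tapers to the point. About 170 g, loose on the bench. Origin at the centre of its underside, z up; its x axis passes through the middle of a flat (one every 60 degrees).
- crystal_short: The shortest crystal: pink upright six-sided stone column with a pointed top, 60 mm tall, 26 mm across flats, 30 mm across corners; flats reach up to 47 mm, then it tapers to the point. About 85 g, loose on the bench. Origin at the centre of its underside, z up; its x axis passes through the middle of a flat (one every 60 degrees).
- disc_1: White round disc next to the brass knob, for the tallest crystal; 58 mm diameter, 3 mm thick, fixed on the plank, top 18 mm above the bench. Origin at the centre of its underside, z up; its x axis runs along the row towards the brass knob. The knob, a 32 mm ball whose top is 51 mm above the bench, stands 51 mm beyond this disc's centre in line with the row.
- disc_2: White round disc second from the brass knob, for the second tallest crystal; 58 mm diameter, 3 mm thick, fixed on the plank, top 18 mm above the bench. Origin at the centre of its underside, z up; its x axis runs along the row towards the brass knob. The four discs form a straight row at 68 mm spacing.
- disc_3: White round disc third from the brass knob, for the second shortest crystal; 58 mm diameter, 3 mm thick, fixed on the plank, top 18 mm above the bench. Origin at the centre of its underside, z up; its x axis runs along the row towards the brass knob. The dark plank is fixed, 308 x 78 mm, 15 mm thick, and may point any way.
- disc_4: White round disc farthest from the brass knob, for the shortest crystal; 58 mm diameter, 3 mm thick, fixed on the plank, top 18 mm above the bench. Origin at the centre of its underside, z up; its x axis runs along the row towards the brass knob.
- bead_jar: Bystander: small blue jar with a white cap, 44 mm diameter, 55 mm tall, loose on the bench among the crystals. Origin at the centre of its underside.
- bead_bowl: Bystander: low grey bowl of coloured beads, 90 mm across the rim, 30 mm tall, loose on the bench. Origin at the centre of its underside.

How it is judged:
By the outcome, as a careful person would: the job done as asked, in the order asked, and still so for the second after the job is handed in, with the robot touching nothing.
It also fails if it takes over 128 s, if anything falls off the work surface, if the arm or the gripper's body presses on something with over 40 N, if the wrist force passes 120 N, or if a joint passes its speed limit or range.

ROBOT

A 7-joint arm with a two-finger parallel gripper is mounted at the origin on the work surface. World frame = base frame: x ahead of the robot, y to its left, z up, the work surface at z = 0. Lengths are in m, angles in degrees, forces in N, time in s.
With the tool pointing down it reaches from about 0.425 to 1.025 m from the base axis. Payload 9.4 kg.
Tool frame: the origin (TCP) lies midway between the tips of the shut fingers; the grasp point (between the pads) lies 19 mm behind it; z points along the fingers, y is the direction in which the jaws open and shut (so a half turn about z gives the same grasp; the last joint's range is limited). The gripper opens to 93 mm and grips with 3 to 60 N. Pads are 15 mm wide; open, the fingers measure 128 mm over their backs; the gripper's body (75 mm by 188 mm) begins 65 mm behind the grasp point.
Start: joints at [64.475, 34.337, -0.143, 91.639, 0.103, 54.024, -4.572], TCP at [0.261, -0.676, 0.219] pointing down, gripper open.
Joint ranges: [-147.43, 147.43], [-19.82, 112.94], [-74.19, 73.91], [6.32, 146.72], [-59.91, 239.91], [6.04, 106.73], [-150.56, 150.56]. Speed limits (degrees/s): [127.2, 127.2, 172.46, 172.46, 180, 180, 180].

INTERFACE

Orientations are given as [roll, pitch, yaw] about the fixed x, y, z axes, in that order (R = Rz(yaw) Ry(pitch) Rx(roll)).
In Python, from rig import sense, snapshot, camera_model, hand_in gives the robot as it stands.
- The arm moves only by the shell command python3 -m jog 'ROWS'. ROWS is JSON, a list of rows, each a list of 3 entries, a list of its own where there are three numbers: the finger opening in cm, from 0 to 9.3, then the shift along the tool's x, y, z in cm, then the turn about the tool's z in rad. A call has exactly 8 rows; each row shifts and turns the commanded pose from where the row before left it, along the tool's axes as they then stand; what a row does not reach is not made up. A row lasts 1/8 s, in which the tool goes at most 62.5 mm and 10.7 degrees, less where a joint would pass 70% of its speed; a pose out of reach is approached as far as the arm can. A call is refused whole if a number of a shift passes 6.25 or a number of a turn 0.188, either way. A call with a gripper value outside its range is refused whole. The fingers move at their own pace and stop on an object; the grip force is fixed at half the most. Time passes only in rows, so rows that do not move let the fingers close, or fill a call up. It gives the time, the measured TCP pose, the force and the opening at its end, in the units of the state.
- sense(): the state, without advancing time (a new reading comes with each control period).
- snapshot(name): name is "scene" or "top" or "wrist"; returns the picture (400x640x3 uint8, blue, green, red); there is no depth.
- camera_model(name): a dict with "fx", "fy", "cx", "cy" (pixels), "k1" (the pictures are not rectified: a ray, as slopes to the right and down, at radius r is drawn at 1 + k1 r^2 times it, then the intrinsics apply), "R" (3x3) and "t" (3): a world point X has camera coordinates R X + t; the wrist camera has in their place "hand_eye" (4x4, takes a point from camera to tool coordinates, whose origin is the TCP and whose axes are the flange's). Camera axes: x right, y down, z forward; pixel columns grow to the right and rows downward; lengths in m; the calibration is good to about 2 mm. A picture is of the moment at which its call begins: read the wrist's pose just before it. camera_model takes no time and is no camera call.
- hand_in(): hands the job in, once; it reports no verdict.
The state is a dict: "clock": time; "joint_positions": joint angles; "joint_vel": joint speeds; "joint_efforts": joint torques, N m; "tcp_pos": TCP position; "eef_rot": TCP orientation; "force": force on the tool from outside, world axes, zero at the start; "moment": the same for the moment, N m; "width": finger opening in m.
Only numpy, scipy, OpenCV 4.12 (cv2) and the standard library are available. Lean on these libraries where they do the work, as an engineer would, in place of code of your own. Each camera call takes 0.05 s, during which the arm holds its last target.

## Working session

There is one attempt and no reset: what is moved stays moved. The work goes in short steps, Python scripts to look and compute and a shell command to move; the robot and the scene stay as the last step left them, time stands still between calls to the robot, and variables do not carry over. Pictures are saved under pics/ and viewed, and the job is handed in when it is done.

```bash
mkdir -p pics; ls
python3 - <<'E'
from rig import *
import cv2,json
s=sense();print(s)
for n in("scene","top","wrist"):
    cv2.imwrite(f"pics/{n}0.png",snapshot(n)); print(n,camera_model(n))
E
```

```text
pics
{'clock': 0.0, 'joint_positions': array([64.47439823, 34.38464387, -0.14522294, 91.68293832,  0.10534124,
       54.02587182, -4.57257122]), 'joint_vel': array([ 0.0386074 ,  0.02705434,  0.03926764,  0.04264121,  0.01253928,
       -0.01572625, -0.00558447]), 'joint_efforts': array([ 1.18161566e-03, -7.65065932e+01,  1.49766829e+00, -2.52349412e+01,
       -5.24010253e-02,  1.69116369e-02,  1.42197364e-04]), 'tcp_pos': array([ 0.26114019, -0.67577447,  0.21774602]), 'eef_rot': array([-1.79907221e+02,  1.05659847e-02,  2.11349024e+01]), 'force': array([ 0.68501769, -0.62166273, -0.41819326]), 'moment': array([ 0.02644728, -0.0009306 , -0.00546282]), 'width': 0.09301453407784088}
scene {'fx': 430.3932634363553, 'fy': 430.3932634363553, 'cx': 307.26315641422457, 'cy': 206.0267196907615, 'k1': 0.02534713293867706, 'R': array([[ 0.75698991,  0.65340296, -0.00555446],
       [ 0.41027104, -0.4818949 , -0.77424478],
       [-0.5085705 ,  0.58381665, -0.63286189]]), 't': array([-0.43373661, -0.22686376,  1.4384065 ])}
top {'fx': 416.8355118622568, 'fy': 416.8355118622568, 'cx': 317.1828178397984, 'cy': 195.87282085066803, 'k1': -0.05000955351055635, 'R': array([[-0.01808104, -0.99971616, -0.01551386],
       [-0.993773  ,  0.01967548, -0.10967272],
       [ 0.10994683,  0.01343426, -0.99384668]]), 't': array([-0.0117167 ,  0.6046179 ,  1.15299034])}
wrist {'fx': 339.21223866288153, 'fy': 339.21223866288153, 'cx': 319.7596081508053, 'cy': 198.07205058570133, 'k1': -0.020800380285665006, 'hand_eye': array([[ 6.17039513e-04, -9.53508122e-01, -3.01366687e-01,
         8.46968635e-02],
       [ 9.99999661e-01,  7.52467746e-04, -3.33297634e-04,
         3.64227404e-04],
       [ 5.44570713e-04, -3.01366379e-01,  9.53508264e-01,
        -1.66926834e-01],
       [ 0.00000000e+00,  0.00000000e+00,  0.00000000e+00,
         1.00000000e+00]])}
```

View pics/scene0.png

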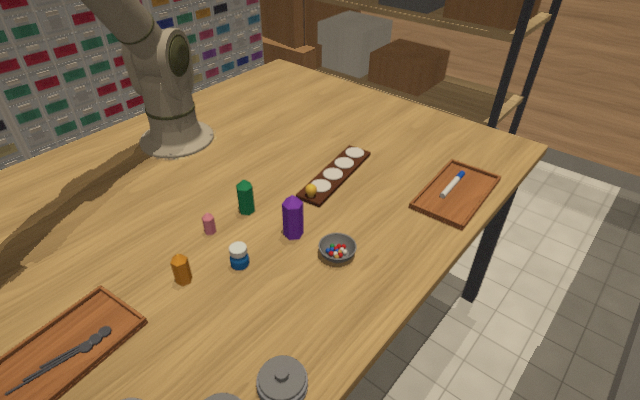

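View pics/top0.png

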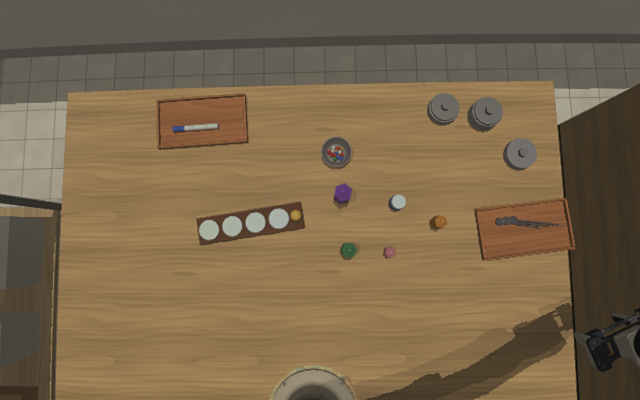

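View pics/wrist0.png

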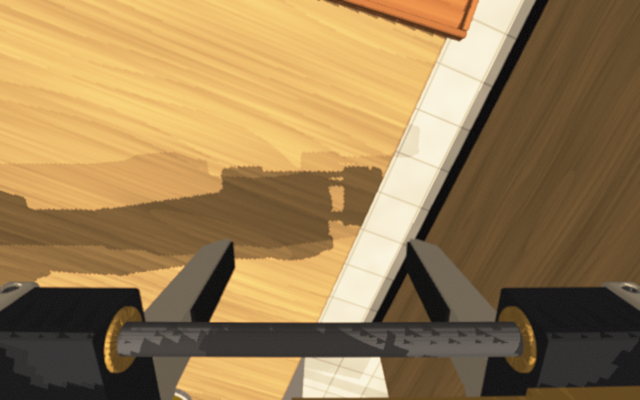

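The scene picture shows the plank at about (335,175), with its knob at (311,190). The green crystal is at (246,197), purple at (293,217), pink at (209,224), amber at (181,269), the jar at (239,256) and the bowl at (337,248). I'll enlarge crops to read these more closely.

```bash
cat > h.py <<'E'
import numpy as np,cv2
from rig import *
from scipy.spatial.transform import Rotation as Ro
def pose(n,s=None):
    m=camera_model(n)
    if 'R' in m: return m,np.array(m['R']),np.array(m['t'])
    T=np.eye(4);T[:3,:3]=Ro.from_euler('xyz',s['eef_rot'],degrees=True).as_matrix();T[:3,3]=s['tcp_pos']
    W=np.linalg.inv(T@np.array(m['hand_eye']));return m,W[:3,:3],W[:3,3]
def ray(n,u,v,s=None):
    m,R,t=pose(n,s);p=np.array([(u-m['cx'])/m['fx'],(v-m['cy'])/m['fy']]);q=p.copy()
    for _ in range(20):q=p/(1+m['k1']*(q@q))
    return -R.T@t,R.T@np.array([*q,1])
def at(n,u,v,z,s=None):
    o,d=ray(n,u,v,s);return o+d*(z-o[2])/d[2]
def tri(*rs):
    A=np.zeros((3,3));b=np.zeros(3)
    for o,d in rs:
        d=d/np.linalg.norm(d);P=np.eye(3)-np.outer(d,d);A+=P;b+=P@o
    x=np.linalg.solve(A,b);return x,[np.linalg.norm(np.cross(x-o,d/np.linalg.norm(d))) for o,d in rs]
def proj(n,X,s=None):
    m,R,t=pose(n,s);c=R@np.array(X)+t;p=c[:2]/c[2];p=p*(1+m['k1']*(p@p));return p*m['fx']+[m['cx'],m['cy']]
def crop(src,u,v,w,h,f,out):
    im=cv2.imread(src)[v:v+h,u:u+w];cv2.imwrite(out,cv2.resize(im,None,fx=f,fy=f,interpolation=cv2.INTER_CUBIC))
E
python3 - <<'E'
from h import *
crop('pics/top0.png',190,140,160,125,5,'pics/t1.png')
crop('pics/top0.png',320,170,140,100,5,'pics/t2.png')
crop('pics/scene0.png',160,140,220,150,3.6,'pics/s1.png')
E
```

```text
(no output)
```

View pics/t1.png

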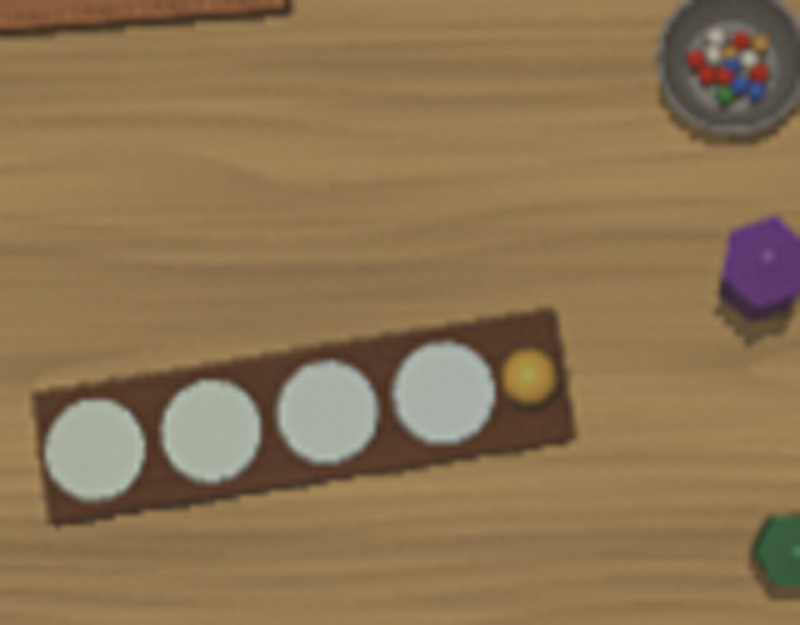

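View pics/t2.png

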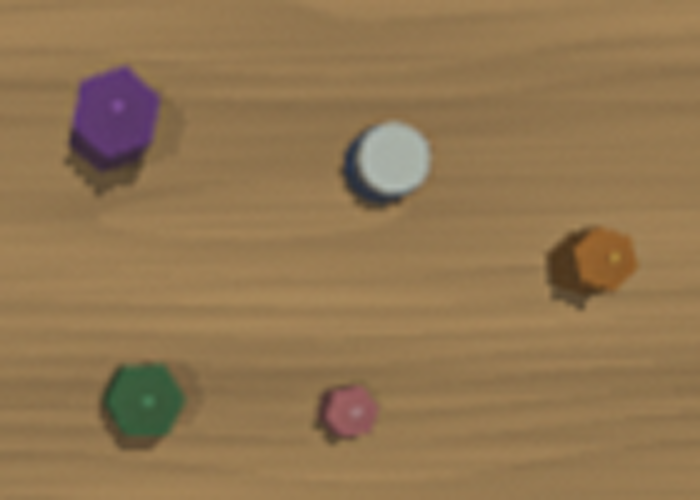

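View pics/s1.png

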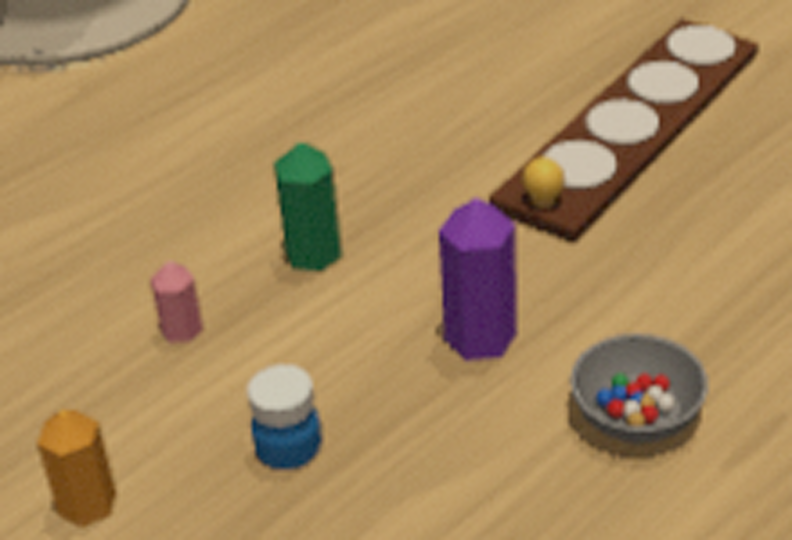

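Run:
```python
from h import *
T=lambda x,y,o:(o[0]+(x-2)/5,o[1]+(y-2)/5)
S=lambda x,y:(160+(x-1.3)/3.6,140+(y-1.3)/3.6)
a,b=(190,140),(320,170)
P={'purple':((118,105,b),(478,200)),'green':((148,401,b),(303,143)),'pink':((355,411,b),(173,263)),'amber':((615,257,b),(68,411)),
'jar':((394,158,b),(281,388)),'d1':((444,392,a),(580,164)),'d2':((327,412,a),(623,121)),'d3':((211,431,a),(664,81)),'d4':((94,450,a),(702,45)),
'bowl':((730,65,a),(638,388))}
R={}
for k,(t,s) in P.items():
    x,e=tri(ray('top',*T(*t)),ray('scene',*S(*s)));R[k]=x
    print(k,x.round(4),'res mm',(e[0]*1e3).round(2),'r',np.hypot(*x[:2]).round(3))
ds=[R[f'd{i}'] for i in(1,2,3,4)]
for i in range(3):v=ds[i]-ds[i+1];print(np.linalg.norm(v),np.degrees(np.arctan2(v[1],v[0])))
hs={'purple':.12,'green':.1,'pink':.06,'amber':.08,'d1':.018,'d2':.018,'d3':.018,'d4':.018}
for k,z in hs.items():print(k,at('top',*T(*P[k][0]),z).round(4),at('scene',*S(*P[k][1]),z).round(4))
```

```text
purple [ 0.6078 -0.0929  0.1193] res mm 0.53 r 0.615
green [ 0.4523 -0.1055  0.099 ] res mm 1.04 r 0.464
pink [ 0.4438 -0.2213  0.0589] res mm 0.96 r 0.496
amber [ 0.5247 -0.3616  0.0799] res mm 1.7 r 0.637
jar [ 0.583  -0.2498  0.0518] res mm 0.33 r 0.634
d1 [0.5447 0.0901 0.0148] res mm 0.34 r 0.552
d2 [0.5343 0.1577 0.0148] res mm 0.16 r 0.557
d3 [0.5246 0.2249 0.0152] res mm 0.31 r 0.571
d4 [0.5146 0.2932 0.0136] res mm 0.01 r 0.592
bowl [ 0.732  -0.0786  0.0185] res mm 0.43 r 0.736
0.0683402946531551 -81.2278231791114
0.06796440521463534 -81.82448225458097
0.06898246859575764 -81.67547741933718
purple [ 0.6073 -0.0932  0.12  ] [ 0.6088 -0.0931  0.12  ]
green [ 0.4517 -0.1062  0.1   ] [ 0.4542 -0.1057  0.1   ]
pink [ 0.4432 -0.2219  0.06  ] [ 0.4456 -0.2213  0.06  ]
amber [ 0.5238 -0.363   0.08  ] [ 0.5261 -0.3604  0.08  ]
d1 [0.5443 0.0895 0.018 ] [0.5476 0.087  0.018 ]
d2 [0.534 0.157 0.018] [0.5371 0.1541 0.018 ]
d3 [0.5243 0.2241 0.018 ] [0.5273 0.2217 0.018 ]
d4 [0.5145 0.292  0.018 ] [0.5185 0.2873 0.018 ]
```

```bash
cat >> h.py <<'E'
def plan(x,y,z,yaw,n=8,p0=None,s=None):
    "rows to go from the measured (or given x,y,z,yaw) pose"
    if p0 is None:
        s=sense();p0=[*s['tcp_pos'],s['eef_rot'][2]]
    d=(np.array([x,y,z])-p0[:3])/n; dy=((yaw-p0[3]+180)%360-180)/n
    for i in range(n):
        a=np.radians(p0[3]+dy*i);R=np.array([[np.cos(a),np.sin(a),0],[np.sin(a),-np.cos(a),0],[0,0,-1]])
        print(np.round(R.T@d*100,2).tolist(),round(-np.radians(dy),4))
E
python3 -c "
from h import *
plan(.52,-.17,.25,98,n=11)"
```

```text
[3.85, -3.44, -0.29] -0.122
[4.24, -2.95, -0.29] -0.122
[4.57, -2.41, -0.29] -0.122
[4.83, -1.84, -0.29] -0.122
[5.02, -1.23, -0.29] -0.122
[5.13, -0.62, -0.29] -0.122
[5.17, 0.01, -0.29] -0.122
[5.13, 0.64, -0.29] -0.122
[5.01, 1.26, -0.29] -0.122
[4.82, 1.86, -0.29] -0.122
[4.56, 2.43, -0.29] -0.122
```

```bash
python3 -m jog '[[9.3,[3.8,-3.4,-0.3],-0.122],[9.3,[4.2,-2.9,-0.3],-0.122],[9.3,[4.6,-2.4,-0.3],-0.122],[9.3,[4.8,-1.8,-0.3],-0.122],[9.3,[5.0,-1.2,-0.3],-0.122],[9.3,[5.1,-0.6,-0.3],-0.122],[9.3,[5.2,0,-0.3],-0.122],[9.3,[5.1,0.6,-0.3],-0.122]]'; python3 -m jog '[[9.3,[5.0,1.3,-0.3],-0.122],[9.3,[4.8,1.9,-0.3],-0.122],[9.3,[4.6,2.4,-0.3],-0.122],[9.3,[0,0,0],0],[9.3,[0,0,0],0],[9.3,[0,0,0],0],[9.3,[0,0,0],0],[9.3,[0,0,0],0]]'
python3 - <<'E'
from h import *
s=sense();print({k:np.round(v,4) for k,v in s.items() if k in('clock','tcp_pos','eef_rot','joint_positions','force')})
cv2.imwrite('pics/w1.png',snapshot('wrist'));import pickle;pickle.dump(s,open('w1.pkl','wb'))
E
```

```text
clock: 1.15
tcp_pos: [0.4495, -0.3087, 0.2427]
eef_rot: [180.0, 0.0, 77.3]
force: [-0.0, -0.6, 0.6]
width: 0.093
clock: 2.15
tcp_pos: [0.5197, -0.1729, 0.2516]
eef_rot: [-180.0, 0.0, 97.9]
force: [0.5, 0.3, 0.3]
width: 0.0934
{'clock': np.float64(2.15), 'joint_positions': array([ 31.2063,  21.6837, -25.2982, 111.7809,  12.0717,  49.0894,
         7.4694]), 'tcp_pos': array([ 0.5197, -0.1729,  0.2516]), 'eef_rot': array([-1.799899e+02,  6.900000e-03,  9.794880e+01]), 'force': array([0.4749, 0.2883, 0.2646])}
```

View pics/w1.png

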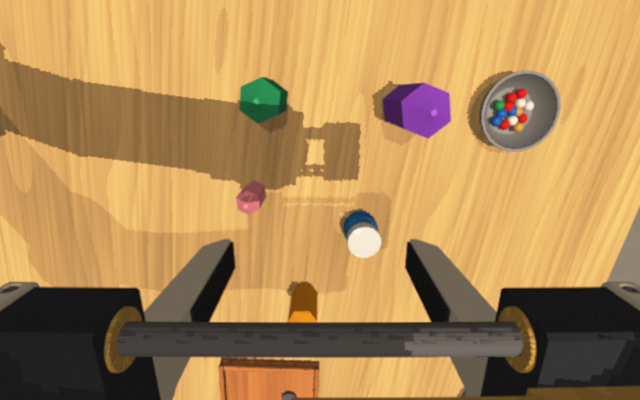

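The wrist view shows the green apex near (256,101), purple near (434,112), pink near (246,209), the jar cap at (364,242) and the amber crystal half hidden at (302,315). Next I'll enlarge the crops.

Run:
```python
from h import *
crop('pics/w1.png',370,65,100,90,6,'pics/w1p.png')
crop('pics/w1.png',225,65,80,160,3.7,'pics/w1g.png')
```

```text
(no output)
```

View pics/w1p.png

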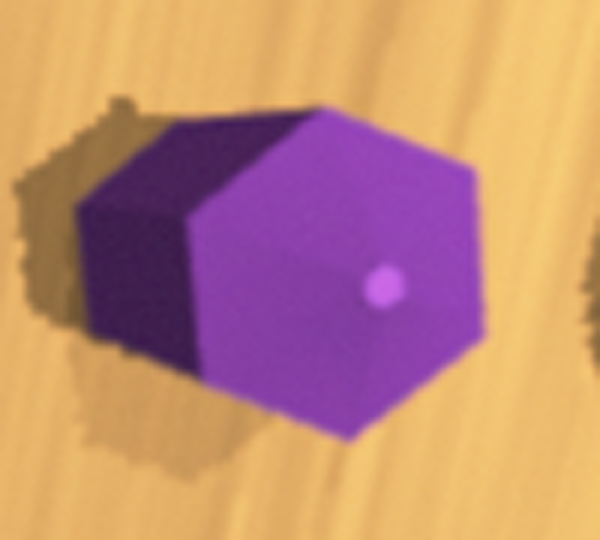

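View pics/w1g.png

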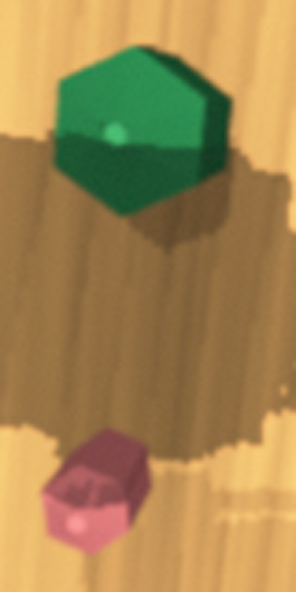

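```bash
cat >> h.py <<'E'
def hexfit(n,s,pts,z,show=True):
    X=np.array([at(n,u,v,z,s)[:2] for u,v in pts]);
    from scipy.optimize import least_squares
    def f(p):
        d=X-p[:2];a=np.arctan2(d[:,1],d[:,0]);k=np.round((a-p[3])/(np.pi/3));b=p[3]+k*np.pi/3
        return (d-p[2]*np.c_[np.cos(b),np.sin(b)]).ravel()
    best=min((least_squares(f,[*X.mean(0),.022,a]) for a in np.arange(0,1,.2)),key=lambda r:r.cost)
    p=best.x;print('centre',p[:2].round(4),'across flats mm',(p[2]*2*np.cos(np.pi/6)*1e3).round(1),'flat normals deg',(np.degrees(p[3])+30)%60,'rms mm',np.sqrt(np.mean(best.fun**2))*1e3)
E
python3 - <<'E'
from h import *
import pickle;s=pickle.load(open('w1.pkl','rb'))
c=lambda P,o,f:[(o[0]+(x-f/2+.5)/f,o[1]+(y-f/2+.5)/f) for x,y in P]
hexfit('wrist',s,c([(322,107),(473,172),(485,338),(350,440),(203,380),(187,213)],(370,65),6),.098)
hexfit('wrist',s,c([(138,46),(60,82),(56,163),(124,216),(207,97)],(225,65),3.7),.081)
for nm,p,f,o,z,tp,(b) in [('purple',(384,287),6,(370,65),.12,(118,105),0),('green',(115,133),3.7,(225,65),.1,(148,401),0),('pink',(77,523),3.7,(225,65),.06,(355,411),0)]:
    u=c([p],o,f)[0]; w=ray('wrist',*u,s); t=ray('top',320+(tp[0]-2)/5,170+(tp[1]-2)/5)
    print(nm,at('wrist',*u,z,s).round(4),tri(w,t)[0].round(4),tri(w,t)[1][0])
E
```

```text
centre [ 0.607  -0.0928] across flats mm 43.6 flat normals deg 17.194613048501225 rms mm 0.27926462617598835
centre [ 0.4526 -0.1057] across flats mm 37.2 flat normals deg 0.7189901081333545 rms mm 0.3382028968736502
purple [ 0.6073 -0.093   0.12  ] [ 0.6073 -0.0931  0.1202] 0.00012522779497779908
green [ 0.452  -0.1055  0.1   ] [ 0.4517 -0.1059  0.0982] 0.00035653127814362027
pink [ 0.443  -0.2223  0.06  ] [ 0.4433 -0.2216  0.0618] 3.40326172324283e-05
```

```bash
python3 -c "
from h import *
plan(.6072,-.093,.25,107.2,n=3)"
```

```text
[2.23, 3.26, 0.05] -0.0537
[2.05, 3.37, 0.05] -0.0537
[1.87, 3.48, 0.05] -0.0537
```

```bash
python3 -m jog '[[9.3,[2.23,3.26,0],-0.054],[9.3,[2.05,3.37,0],-0.054],[9.3,[1.87,3.48,0],-0.054],[9.3,[0,0,1],0],[9.3,[0,0,3],0],[9.3,[0,0,4],0],[9.3,[0,0,3],0],[9.3,[0,0,0],0]]'
python3 - <<'E'
from h import *
s=sense();print(s['tcp_pos'],s['eef_rot'])
cv2.imwrite('pics/w2.png',snapshot('wrist'))
E
```

```text
clock: 3.2
tcp_pos: [0.6052, -0.0933, 0.1394]
eef_rot: [-179.7, -0.1, 107.2]
force: [-1.0, 0.2, 0.6]
width: 0.0931
[ 0.60517476 -0.09331035  0.13943536] [-1.79728485e+02 -8.22853589e-02  1.07237782e+02]
```

View pics/w2.png

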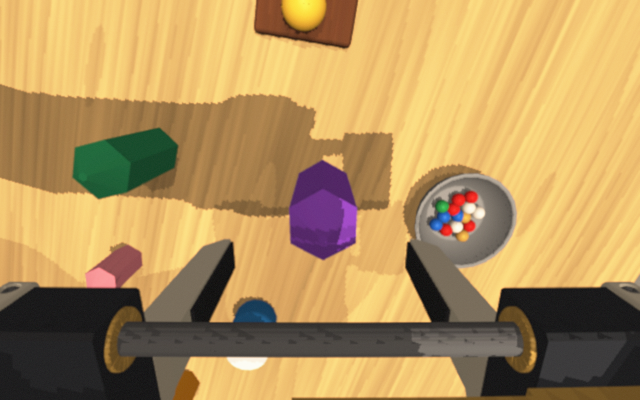

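The purple column sits centred between the jaws at (323,210) with its flats parallel to them, and the bowl is clear on the right. I'll descend.

```bash
python3 -m jog '[[9.3,[0,0,2.5],0],[9.3,[0,0,3],0],[9.3,[0,0,2.5],0],[9.3,[0,0,1.4],0],[9.3,[0,0,0],0],[9.3,[0,0,0],0],[6.5,[0,0,0],0],[5.2,[0,0,0],0]]'; python3 -m jog '[[4.6,[0,0,0],0],[4,[0,0,0],0],[3.5,[0,0,0],0],[3,[0,0,0],0],[3,[0,0,0],0],[3,[0,0,0],0],[3,[0,0,0],0],[3,[0,0,0],0]]'; python3 -c "
from h import *
s=sense();print(s['tcp_pos'],s['eef_rot'],s['width'],s['force'])"
```

```text
clock: 4.25
tcp_pos: [0.6077, -0.0924, 0.0482]
eef_rot: [180.0, 0.0, 107.3]
force: [0.1, 0.2, 0.7]
width: 0.0775
clock: 5.25
tcp_pos: [0.6072, -0.0924, 0.0476]
eef_rot: [-180.0, 0.0, 107.3]
force: [-2.3, -0.5, 1.5]
width: 0.0434
[ 0.6071996  -0.0923853   0.04756614] [-1.79980793e+02  1.12745165e-04  1.07307253e+02] 0.04344736182559622 [-2.29090087 -0.47857511  1.49487202]
```

```bash
python3 -m jog '[[3,[0,0,-1],0],[3,[0,0,-2],0],[3,[0,0,-3],0],[3,[0,0,-3],0],[3,[0,0,-2],0],[3,[0,0,0],0],[3,[0,0,0],0],[3,[0,0,0],0]]'; python3 -c "
from h import *
s=sense();print(s['tcp_pos'],s['width'],s['force'])
plan(.545,-.0,.16,98.4,n=5)"
```

```text
clock: 6.25
tcp_pos: [0.6067, -0.0923, 0.1565]
eef_rot: [-179.9, -0.0, 107.3]
force: [0.3, 0.6, -5.5]
width: 0.0435
[ 0.60672253 -0.09231054  0.15648984] 0.043490998663639334 [ 0.27172409  0.57327001 -5.46401398]
[2.13, -0.63, -0.07] 0.0311
[2.11, -0.7, -0.07] 0.0311
[2.09, -0.76, -0.07] 0.0311
[2.06, -0.82, -0.07] 0.0311
[2.04, -0.89, -0.07] 0.0311
```

```bash
python3 -m jog '[[3,[1.5,-0.5,-0.1],0.031],[3,[2.1,-0.7,-0.1],0.031],[3,[2.1,-0.8,-0.1],0.031],[3,[2.1,-0.8,0],0.031],[3,[1.6,-0.6,0],0.031],[3,[1.1,-0.4,0],0],[3,[0,0,0],0],[3,[0,0,0],0]]'
python3 - <<'E'
from h import *
import pickle
s=sense();print(s['tcp_pos'],s['eef_rot'],s['joint_vel'].round(1))
cv2.imwrite('pics/w3.png',snapshot('wrist'));pickle.dump(s,open('w3.pkl','wb'))
E
```

```text
clock: 7.25
tcp_pos: [0.5469, 0.0006, 0.1604]
eef_rot: [-180.0, 0.0, 98.4]
force: [-0.1, -0.5, -4.5]
width: 0.0439
[0.54685988 0.00058432 0.16041082] [-1.79993710e+02  1.61915583e-02  9.84120375e+01] [ 0.4 -0.2  0.1 -0.1 -0.1 -0.1 -0.2]
```

View pics/w3.png

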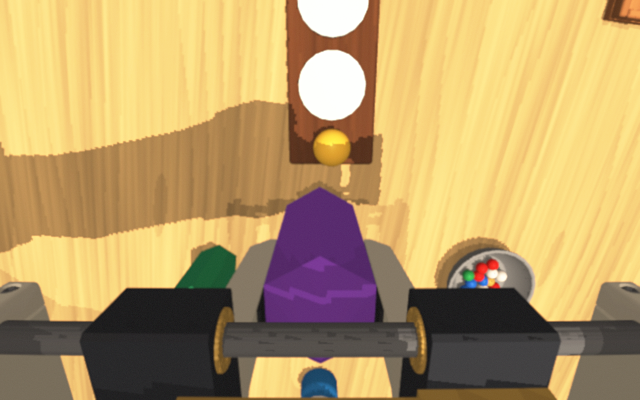

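Disc 1 is at (332,85), disc 2 is cut off at (332,5) and the knob is at (332,148). I'll move 4 cm along for a second view.

```bash
python3 -m jog '[[3,[1,0,0],0],[3,[2,0,0],0],[3,[1,0,0],0],[3,[0,0,0],0],[3,[0,0,0],0],[3,[0,0,0],0],[3,[0,0,0],0],[3,[0,0,0],0]]'
cat >> h.py <<'E'
def discs(im,lo=185):
    m=(im.min(2)>lo).astype(np.uint8);k,l,st,_=cv2.connectedComponentsWithStats(m);out=[]
    for i in range(1,k):
        if st[i,4]<150:continue
        x,y,w,h=st[i,:4]
        c,_=cv2.findContours((l==i).astype(np.uint8),cv2.RETR_EXTERNAL,cv2.CHAIN_APPROX_NONE)
        e=cv2.fitEllipse(c[0]);out.append((e[0],e[1],y<=1 or y+h>=im.shape[0]-1))
    return out
E
python3 - <<'E'
from h import *
import pickle
s=sense();print(s['tcp_pos'],s['eef_rot'])
im=snapshot('wrist');cv2.imwrite('pics/w4.png',im);pickle.dump(s,open('w4.pkl','wb'))
for e in discs(im):print('w4',np.round(e[0],2),np.round(e[1],1),e[2])
for e in discs(cv2.imread('pics/w3.png')):print('w3',np.round(e[0],2),np.round(e[1],1),e[2])
for e in discs(cv2.imread('pics/top0.png'),150):print('top',np.round(e[0],2),np.round(e[1],1),e[2])
for e in discs(cv2.imread('pics/scene0.png'),175):print('sc',np.round(e[0],2),np.round(e[1],1),e[2])
E
```

```text
clock: 8.3
tcp_pos: [0.5407, 0.0405, 0.1606]
eef_rot: [-180.0, 0.0, 98.4]
force: [-0.2, -0.1, -5.2]
width: 0.0441
[0.54067038 0.04048791 0.16056732] [-1.79993429e+02  4.01210467e-03  9.83978822e+01]
w4 [332.46  50.22] [67.4 72.8] False
w4 [331.57 122.73] [43.8 66.5] False
w3 [332.46  15.21] [38.1 73.6] True
w3 [331.64  84.6 ] [65.8 69.2] False
top [278.44 218.11] [18.2 18.4] False
top [255.05 221.98] [18.1 18.3] False
top [231.78 225.75] [17.9 18.2] False
top [208.58 229.59] [17.3 18. ] False
```

View pics/w4.png

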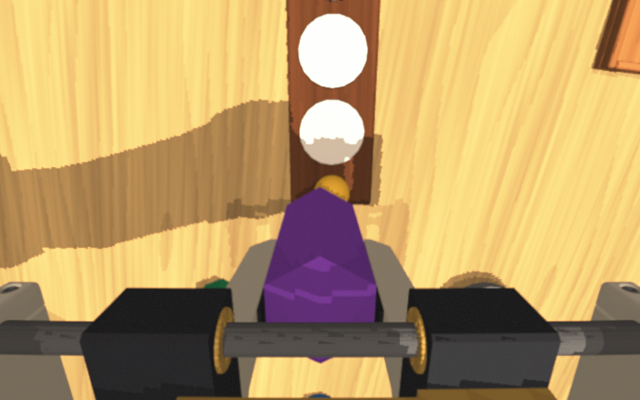

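Run:
```python
from h import *
import pickle
s3=pickle.load(open('w3.pkl','rb'));s4=pickle.load(open('w4.pkl','rb'))
im=cv2.imread('pics/w4.png')
D=[]
for e in discs(im,130):print('w4',np.round(e[0],2),np.round(e[1],1),e[2]);D.append(e[0])
d1w4=[d for d in D if 100<d[1]<160 and 310<d[0]<350][0]
top=[(278.44,218.11),(255.05,221.98),(231.78,225.75),(208.58,229.59)]
print('tri d1 w3,w4,top',tri(ray('wrist',331.64,84.6,s3),ray('wrist',*d1w4,s4),ray('top',*top[0])))
print('tri d1 w3,w4',tri(ray('wrist',331.64,84.6,s3),ray('wrist',*d1w4,s4)))
print('tri d2 w4,top',tri(ray('wrist',332.46,50.22,s4),ray('top',*top[1])))
print('d1',at('wrist',331.64,84.6,.018,s3),at('wrist',*d1w4,.018,s4));print('d2',at('wrist',332.46,50.22,.018,s4))
for t in top:print(at('top',*t,.018).round(4))
```

```text
w4 [36.13 87.04] [ 51.7 182.5] True
w4 [112.8   55.69] [  4.3 211. ] True
w4 [135.92  85.07] [ 17.4 158.5] True
w4 [192.61  40.59] [ 18.7 138.9] True
w4 [231.91  53.18] [  4.8 115. ] True
w4 [265.51  51.19] [  9.7 107.5] True
w4 [279.87  68.27] [  9.6 119.6] True
w4 [473.54 154.05] [ 49. 293.] True
w4 [538.35  45.28] [ 10.6 128.4] True
w4 [332.42  50.32] [68.6 73.6] False
w4 [214.67  72.45] [ 7.6 84. ] False
w4 [161.96  86.69] [ 5.  89.2] False
w4 [549.25 145.92] [  5.1 250.1] False
w4 [552.13 195.38] [ 16.  251.8] False
w4 [ 79.69 114.81] [ 4.9 67.9] False
w4 [624.57 140.71] [ 13.5 125.4] False
w4 [331.42 131.32] [63.3 64. ] False
w4 [506.71 175.92] [ 4.6 71.4] False
w4 [584.26 177.14] [ 4.4 65.8] False
w4 [627.98 185.89] [ 6.  76.1] False
w4 [548.86 250.02] [ 3.3 99.1] False
w4 [411.57 243.5 ] [ 5.4 73.3] False
w4 [173.27 260.03] [27.9 58.5] False
w4 [562.51 274.31] [14.8 90. ] False
w4 [ 41.95 272.44] [19.2 58.2] False
w4 [ 65.99 275.17] [14.6 95.4] False
w4 [ 86.77 301.65] [ 3.9 94.1] False
w4 [262.44 376.27] [11.1 49.4] False
w4 [277.12 376.8 ] [12.4 46.5] False
w4 [298.14 375.11] [12.2 39.1] False
w4 [312.44 375.37] [ 8.5 37.6] False
tri d1 w3,w4,top (array([0.54441934, 0.09054122, 0.01034512]), [np.float64(0.0004707287687878049), np.float64(0.00019397948302326033), np.float64(0.00028592115729837833)])
tri d1 w3,w4 (array([0.54422841, 0.09089423, 0.01546965]), [np.float64(1.5151761790755902e-05), np.float64(1.5151761790605509e-05)])
tri d2 w4,top (array([ 0.53491163,  0.16038835, -0.00262706]), [np.float64(0.0002150043816017455), np.float64(0.0002150043816018114)])
d1 [0.54416771 0.09083977 0.018     ] [0.54408804 0.09115862 0.018     ]
d2 [0.53435515 0.15820633 0.018     ]
[0.5439 0.0894 0.018 ]
[0.5341 0.1569 0.018 ]
[0.5244 0.2242 0.018 ]
[0.5145 0.2915 0.018 ]
```

```bash
python3 -c "
from h import *
plan(.544,.0908,.1606,98.4,n=1)"
```

```text
[4.92, 1.07, -0.0] 0.0001
```

```bash
python3 -m jog '[[3,[1.2,0.3,0],0],[3,[2.0,0.4,0],0],[3,[1.2,0.27,0],0],[3,[0.52,0.1,0],0],[3,[0,0,0],0],[3,[0,0,1.0],0],[3,[0,0,1.5],0],[3,[0,0,1.5],0]]';python3 -m jog '[[3,[0,0,1.5],0],[3,[0,0,1.5],0],[3,[0,0,0.8],0],[3,[0,0,0.5],0],[3,[0,0,0.3],0],[3,[0,0,0],0],[3,[0,0,0],0],[3,[0,0,0],0]]'; python3 -c "
from h import *
s=sense();print(s['tcp_pos'],s['width'],s['force'])
plan(.544,.0908,.0656,98.4,n=1)"
```

```text
clock: 9.35
tcp_pos: [0.5438, 0.0905, 0.1192]
eef_rot: [-180.0, 0.0, 98.4]
force: [-0.4, -0.5, -4.3]
width: 0.0441
clock: 10.35
tcp_pos: [0.5442, 0.091, 0.0749]
eef_rot: [180.0, -0.0, 98.4]
force: [-0.2, -0.3, -4.3]
width: 0.0438
[0.5442022  0.09101312 0.07490159] 0.04379906303619035 [-0.24944416 -0.25308165 -4.3023386 ]
[-0.02, -0.02, 0.93] 0.0003
```

```bash
python3 -m jog '[[3,[0,0,0.4],0],[3,[0,0,0.25],0],[3,[0,0,0.15],0],[3,[0,0,0.1],0],[3,[0,0,0],0],[3,[0,0,0],0],[3,[0,0,0],0],[3,[0,0,0],0]]'; python3 -c "
from h import *
s=sense();print(s['tcp_pos'],s['width'],s['force'])
cv2.imwrite('pics/s5.png',snapshot('scene'));crop('pics/s5.png',260,100,130,120,5,'pics/s5c.png')"
```

```text
clock: 11.35
tcp_pos: [0.544, 0.0911, 0.0656]
eef_rot: [180.0, -0.0, 98.4]
force: [0.1, 0.1, -4.8]
width: 0.0441
[0.54404632 0.09105023 0.0656074 ] 0.044094084462924656 [ 0.13556521  0.12074209 -4.8302001 ]
```

View pics/s5c.png

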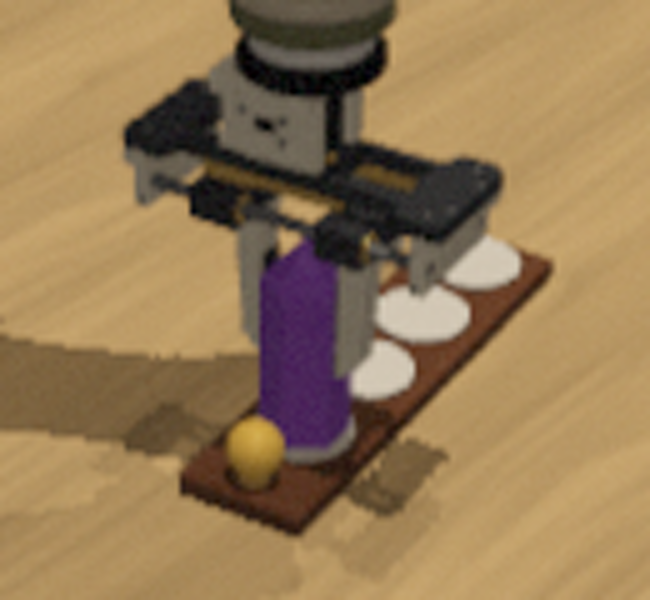

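The purple crystal stands over disc 1, visually central, but the force still shows its full weight. I'll lower it in small steps.

```bash
python3 -m jog '[[3,[0,0,0.05],0],[3,[0,0,0.05],0],[3,[0,0,0],0],[3,[0,0,0],0],[3,[0,0,0],0],[3,[0,0,0],0],[3,[0,0,0],0],[3,[0,0,0],0]]'
```

```text
clock: 12.4
tcp_pos: [0.544, 0.091, 0.0654]
eef_rot: [180.0, 0.0, 98.4]
force: [-2.3, -0.3, 8.2]
width: 0.0438
```

```bash
python3 -m jog '[[4.5,[0,0,0],0],[4.7,[0,0,0],0],[5,[0,0,0],0],[6,[0,0,0],0],[7,[0,0,0],0],[8,[0,0,0],0],[8,[0,0,0],0],[8,[0,0,0],0]]'; python3 -m jog '[[8,[0,0,-1],0],[8,[0,0,-2],0],[8,[0,0,-3],0],[8,[0,0,-4],0],[8,[0,0,-3],0],[8,[0,0,-2],0],[8,[0,0,0],0],[8,[0,0,0],0]]';python3 -c "
from h import *
plan(.4524,-.1056,.215,91,n=8)
cv2.imwrite('pics/s6.png',snapshot('scene'));crop('pics/s6.png',260,100,130,120,5,'pics/s6c.png')"
```

```text
clock: 13.4
tcp_pos: [0.544, 0.091, 0.0646]
eef_rot: [-180.0, -0.0, 98.4]
force: [-0.1, -0.0, -0.6]
width: 0.0802
clock: 14.4
tcp_pos: [0.5436, 0.0908, 0.2142]
eef_rot: [-180.0, 0.0, 98.4]
force: [0.3, -0.5, -0.3]
width: 0.0798
[-2.26, -1.49, -0.01] 0.0162
[-2.29, -1.45, -0.01] 0.0162
[-2.31, -1.41, -0.01] 0.0162
[-2.33, -1.38, -0.01] 0.0162
[-2.35, -1.34, -0.01] 0.0162
[-2.37, -1.3, -0.01] 0.0162
[-2.39, -1.26, -0.01] 0.0162
[-2.42, -1.22, -0.01] 0.0162
```

View pics/s6c.png

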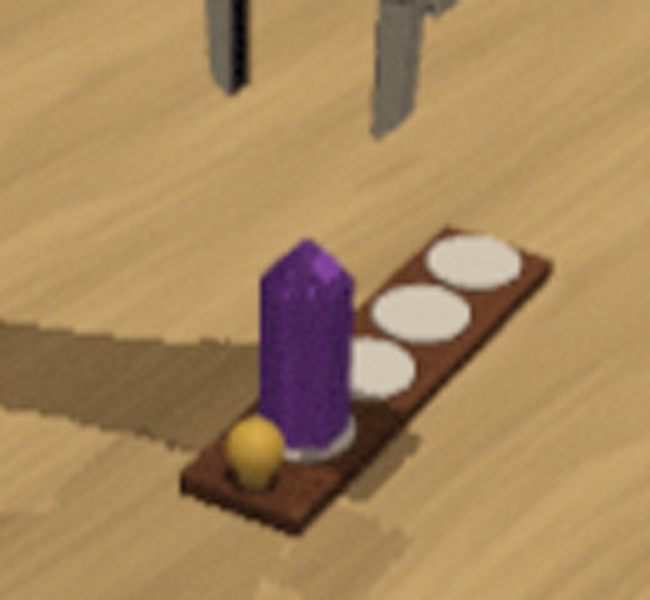

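The purple crystal stands upright on disc 1, with white rim visible on its right and front. Next is green.

```bash
python3 -m jog '[[9,[-2.26,-1.49,0],0.016],[9,[-2.29,-1.45,0],0.016],[9,[-2.31,-1.41,0],0.016],[9,[-2.33,-1.38,0],0.016],[9,[-2.35,-1.34,0],0.016],[9,[-2.37,-1.3,0],0.016],[9,[-2.39,-1.26,0],0.016],[9,[-2.42,-1.22,0],0.016]]'; python3 -m jog '[[9,[0,0,0],0],[9,[0,0,2],0],[9,[0,0,3],0],[9,[0,0,2.5],0],[9,[0,0,0],0],[9,[0,0,0],0],[9,[0,0,0],0],[9,[0,0,0],0]]'
python3 - <<'E'
from h import *
s=sense();print(s['tcp_pos'],s['eef_rot'])
cv2.imwrite('pics/w7.png',snapshot('wrist'));cv2.imwrite('pics/t7.png',snapshot('top'))
plan(.4524,-.1056,.035,91,n=1)
for e in discs(cv2.imread('pics/t7.png'),150):print(e)
E
```

```text
clock: 15.45
tcp_pos: [0.4521, -0.106, 0.2137]
eef_rot: [-179.9, -0.0, 91.1]
force: [0.8, -0.2, 0.1]
width: 0.0901
clock: 16.45
tcp_pos: [0.4533, -0.1055, 0.1403]
eef_rot: [179.9, 0.0, 91.1]
force: [0.5, -0.5, 0.4]
width: 0.0902
[ 0.45331089 -0.10551101  0.14031727] [1.79925403e+02 2.12570018e-02 9.10796784e+01]
[-0.01, -0.07, 10.51] 0.0014
((255.01402282714844, 221.90280151367188), (18.297197341918945, 18.404401779174805), np.False_)
((231.82815551757812, 225.63919067382812), (18.08180809020996, 18.358633041381836), np.False_)
((208.61923217773438, 229.5077362060547), (17.484121322631836, 18.602933883666992), np.False_)
```

View pics/w7.png

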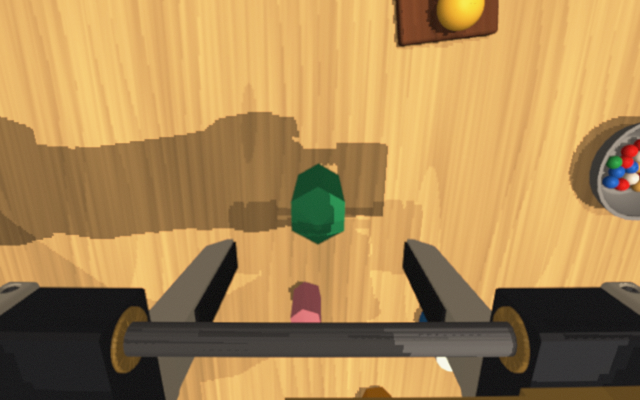

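View pics/t7.png

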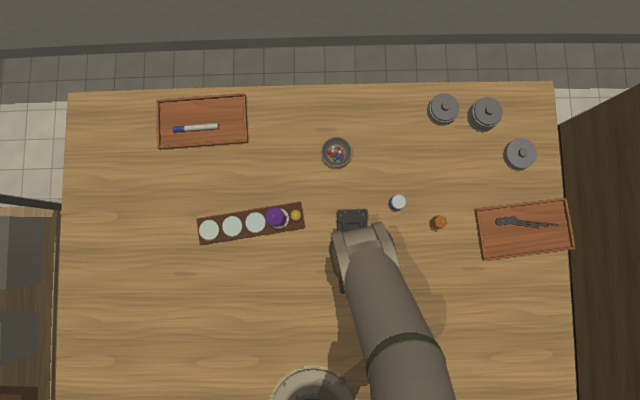

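```bash
python3 -c "
from h import *
crop('pics/t7.png',260,195,50,40,12,'pics/t7c.png')
print(proj('top',(.544,.0905,.138)),proj('top',(.544,.0905,.018)))"; python3 -m jog '[[9,[0,0,2.5],0],[9,[0,0,3],0],[9,[0,0,3],0],[9,[0,0,2],0],[9,[0,0,0],0],[7,[0,0,0],0],[5.5,[0,0,0],0],[4.6,[0,0,0],0]]'; python3 -m jog '[[4.2,[0,0,0],0],[3.8,[0,0,0],0],[3,[0,0,0],0],[2.5,[0,0,0],0],[2.5,[0,0,0],0],[2.5,[0,0,0],0],[2.5,[0,0,0],0],[2.5,[0,0,0],0]]'
```

```text
[273.0201771  215.46578924] [278.06829947 218.09749805]
clock: 17.55
tcp_pos: [0.4533, -0.1056, 0.0353]
eef_rot: [179.9, 0.0, 91.1]
force: [-0.0, 0.4, -0.8]
width: 0.0646
clock: 18.55
tcp_pos: [0.4527, -0.1055, 0.0346]
eef_rot: [-180.0, 0.0, 91.1]
force: [-2.4, -0.7, 4.6]
width: 0.0381
```

View pics/t7c.png

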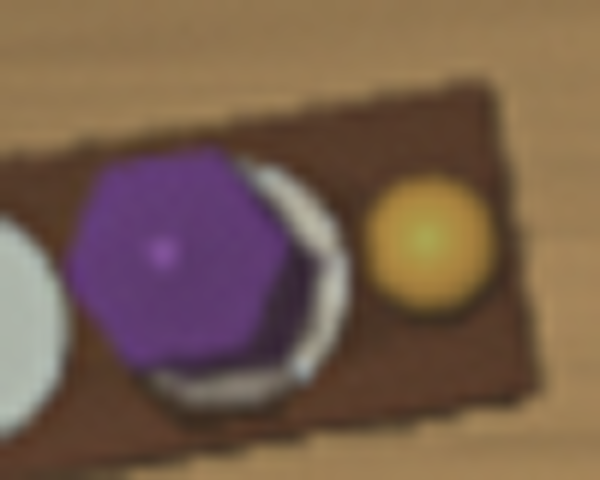

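The purple apex reads (273.1,215.6) against a predicted (273.0,215.5), so it is centred to about 1 mm. Green is gripped at 38 mm, so I'll lift high and carry it.

```bash
python3 -m jog '[[2.5,[0,0,-1],0],[2.5,[0,0,-2.5],0],[2.5,[0,0,-4],0],[2.5,[0,0,-4],0],[2.5,[0,0,-3.5],0],[2.5,[0,0,-2],0],[2.5,[0,0,0],0],[2.5,[0,0,0],0]]'; python3 -c "
from h import *
plan(.534,.1573,.205,98.4,n=8)"
```

```text
clock: 19.55
tcp_pos: [0.4525, -0.1054, 0.2041]
eef_rot: [-180.0, -0.0, 91.1]
force: [0.2, -0.2, -3.4]
width: 0.0378
[3.26, 1.08, -0.01] -0.016
[3.25, 1.13, -0.01] -0.016
[3.23, 1.18, -0.01] -0.016
[3.21, 1.24, -0.01] -0.016
[3.19, 1.29, -0.01] -0.016
[3.17, 1.34, -0.01] -0.016
[3.15, 1.39, -0.01] -0.016
[3.12, 1.44, -0.01] -0.016
```

```bash
python3 -m jog '[[2.5,[1.6,0.5,0],-0.016],[2.5,[3.2,1.1,0],-0.016],[2.5,[3.2,1.1,0],-0.016],[2.5,[3.2,1.2,0],-0.016],[2.5,[3.2,1.2,0],-0.016],[2.5,[3.2,1.3,0],-0.016],[2.5,[3.2,1.3,0],-0.016],[2.5,[2.5,1.1,0],-0.016]]'; python3 -m jog '[[2.5,[1.5,0.8,0],0],[2.5,[0.5,0.3,0],0],[2.5,[0,0,0],0],[2.5,[0,0,0],0],[2.5,[0,0,0],0],[2.5,[0,0,0],0],[2.5,[0,0,0],0],[2.5,[0,0,0],0]]'
python3 - <<'E'
from h import *
import pickle
s=sense();print(s['tcp_pos'],s['eef_rot'])
im=snapshot('wrist');cv2.imwrite('pics/w8.png',im);pickle.dump(s,open('w8.pkl','wb'))
for e in discs(im,185):
  if abs(e[0][0]-330)<40: print(np.round(e[0],1),np.round(e[1],1),e[2],at('wrist',*e[0],.018,s).round(4))
plan(.5341,.1573,.0526,98.4,n=1)
E
```

```text
clock: 20.55
tcp_pos: [0.5222, 0.137, 0.2036]
eef_rot: [-179.9, -0.0, 98.6]
force: [-0.3, 0.5, -2.5]
width: 0.0377
clock: 21.55
tcp_pos: [0.5306, 0.1551, 0.2046]
eef_rot: [180.0, 0.0, 98.4]
force: [0.2, 0.2, -2.8]
width: 0.0379
[0.53059983 0.15514636 0.20461607] [1.79999234e+02 1.31553363e-03 9.84200671e+01]
[324.4  31.9] [59.7 64.9] True [0.5149 0.2927 0.018 ]
[324.  104.9] [55.8 57. ] False [0.5246 0.2261 0.018 ]
[338.7 164.7] [11.6 34.6] False [0.5494 0.1677 0.018 ]
[0.16, 0.38, 15.2] 0.0004
```

View pics/w8.png

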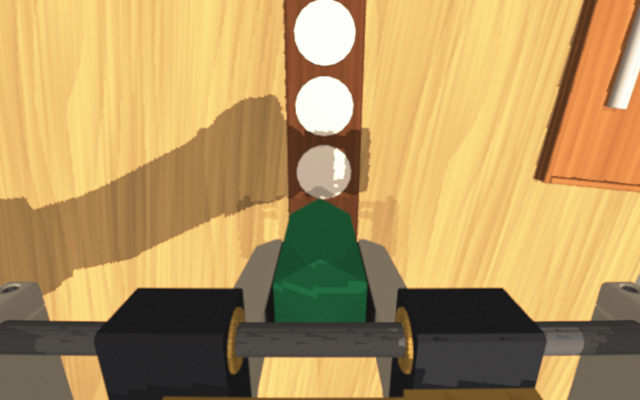

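Here disc 2 is shaded at (324,172), disc 3 is at (324,105) and disc 4 is at (324,32), all consistent with the estimates. I'll lower green.

```bash
python3 -c "
from h import *;import pickle
print(at('wrist',323.7,172,.018,pickle.load(open('w8.pkl','rb'))))"; python3 -m jog '[[2.5,[0.18,0.38,0],0],[2.5,[0,0,1],0],[2.5,[0,0,2],0],[2.5,[0,0,2.5],0],[2.5,[0,0,2.5],0],[2.5,[0,0,2.5],0],[2.5,[0,0,1.5],0],[2.5,[0,0,0],0]]'; python3 -m jog '[[2.5,[0,0,1],0],[2.5,[0,0,0.8],0],[2.5,[0,0,0.5],0],[2.5,[0,0,0.3],0],[2.5,[0,0,0],0],[2.5,[0,0,0],0],[2.5,[0,0,0],0],[2.5,[0,0,0],0]]'; python3 -c "
from h import *
plan(.5341,.1574,.0526,98.4,n=1)"
```

```text
[0.53479308 0.15759887 0.018     ]
clock: 22.6
tcp_pos: [0.5335, 0.1575, 0.0835]
eef_rot: [-179.9, 0.0, 98.4]
force: [-0.1, -0.7, -2.8]
width: 0.0377
clock: 23.6
tcp_pos: [0.5342, 0.1576, 0.0587]
eef_rot: [180.0, -0.0, 98.4]
force: [0.3, -0.1, -3.2]
width: 0.038
[-0.01, -0.01, 0.61] 0.0004
```

```bash
python3 -m jog '[[2.5,[0,0,0.2],0],[2.5,[0,0,0.15],0],[2.5,[0,0,0.15],0],[2.5,[0,0,0.1],0],[2.5,[0,0,0],0],[2.5,[0,0,0],0],[2.5,[0,0,0],0],[2.5,[0,0,0],0]]'; sleep 0
```

```text
clock: 24.6
tcp_pos: [0.534, 0.1576, 0.0527]
eef_rot: [-180.0, 0.0, 98.4]
force: [-2.3, -0.2, 1.7]
width: 0.0377
```

Contact is made, with the upward force above its weight. I'll release and rise.

```bash
python3 -m jog '[[3.9,[0,0,0],0],[4.1,[0,0,0],0],[4.4,[0,0,0],0],[5.4,[0,0,0],0],[6.5,[0,0,0],0],[8,[0,0,0],0],[8,[0,0,0],0],[8,[0,0,0],0]]'; python3 -m jog '[[8,[0,0,-1],0],[8,[0,0,-2.5],0],[8,[0,0,-4],0],[8,[0,0,-4],0],[8,[0,0,-3],0],[8,[0,0,-1.5],0],[8,[0,0,0],0],[8,[0,0,0],0]]';python3 -c "
from h import *
plan(.52,-.27,.22,60,n=12)
cv2.imwrite('pics/s9.png',snapshot('scene'));crop('pics/s9.png',260,100,130,120,5,'pics/s9c.png')"
```

```text
clock: 25.6
tcp_pos: [0.5341, 0.1575, 0.0526]
eef_rot: [-180.0, 0.0, 98.4]
force: [0.5, -0.4, 0.4]
width: 0.0798
clock: 26.6
tcp_pos: [0.5336, 0.1572, 0.2116]
eef_rot: [-179.9, 0.0, 98.4]
force: [0.1, 0.3, -0.3]
width: 0.0803
[-3.51, -0.63, -0.07] 0.0559
[-3.54, -0.44, -0.07] 0.0559
[-3.55, -0.24, -0.07] 0.0559
[-3.56, -0.04, -0.07] 0.0559
[-3.56, 0.16, -0.07] 0.0559
[-3.54, 0.36, -0.07] 0.0559
[-3.52, 0.56, -0.07] 0.0559
[-3.48, 0.75, -0.07] 0.0559
[-3.43, 0.94, -0.07] 0.0559
[-3.38, 1.13, -0.07] 0.0559
[-3.31, 1.32, -0.07] 0.0559
[-3.23, 1.5, -0.07] 0.0559
```

View pics/s9c.png

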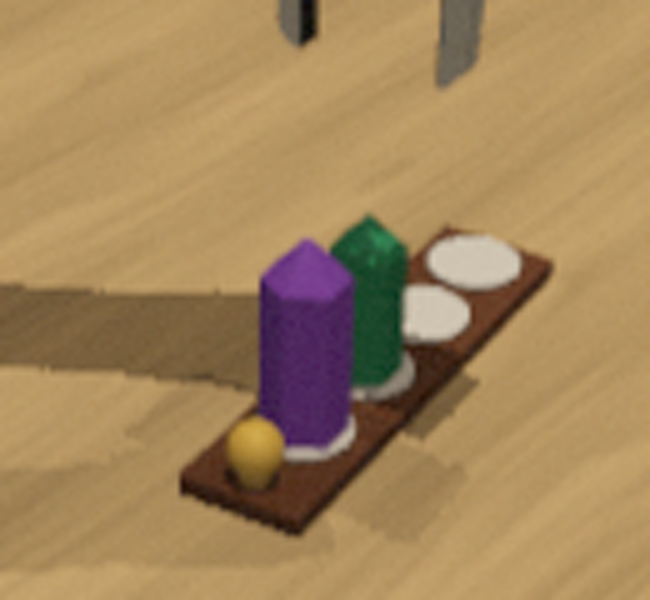

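Purple and green stand upright on discs 1 and 2. I'll go look at amber and pink.

```bash
python3 -c "
from h import *
plan(.515,-.35,.22,60,n=13)"
```

```text
[-3.84, -0.71, -0.07] 0.0516
[-3.87, -0.51, -0.07] 0.0516
[-3.89, -0.31, -0.07] 0.0516
[-3.9, -0.11, -0.07] 0.0516
[-3.9, 0.09, -0.07] 0.0516
[-3.89, 0.29, -0.07] 0.0516
[-3.87, 0.49, -0.07] 0.0516
[-3.84, 0.69, -0.07] 0.0516
[-3.8, 0.89, -0.07] 0.0516
[-3.75, 1.08, -0.07] 0.0516
[-3.69, 1.27, -0.07] 0.0516
[-3.62, 1.46, -0.07] 0.0516
[-3.54, 1.65, -0.07] 0.0516
```

```bash
python3 -m jog '[[9,[-3.84,-0.71,-0.1],0.052],[9,[-3.87,-0.51,-0.1],0.052],[9,[-3.89,-0.31,-0.1],0.052],[9,[-3.9,-0.11,-0.1],0.052],[9,[-3.9,0.09,-0.1],0.052],[9,[-3.9,0.29,-0.1],0.052],[9,[-3.87,0.49,-0.1],0.052],[9,[-3.84,0.69,-0.1],0.052]]'; python3 -m jog '[[9,[-3.8,0.89,0],0.052],[9,[-3.75,1.08,0],0.052],[9,[-3.69,1.27,0],0.052],[9,[-3.6,1.46,0],0.052],[9,[-3.5,1.65,0],0.052],[9,[0,0,0],0],[9,[0,0,0],0],[9,[0,0,0],0]]'
python3 - <<'E'
from h import *
import pickle
s=sense();print(s['tcp_pos'],s['eef_rot'])
im=snapshot('wrist');cv2.imwrite('pics/w10.png',im);pickle.dump(s,open('w10.pkl','wb'))
cv2.imwrite('pics/t10.png',snapshot('top'))
print(proj('wrist',(.5245,-.362,.064),s),proj('wrist',(.4433,-.2218,.047),s))
print(proj('top',(.5341,.1575,.118)))
crop('pics/t10.png',240,195,70,50,10,'pics/t10c.png')
E
```

```text
clock: 27.65
tcp_pos: [0.5218, -0.1556, 0.2194]
eef_rot: [-179.9, -0.0, 74.5]
force: [0.5, 0.6, -0.1]
width: 0.0901
clock: 28.65
tcp_pos: [0.5149, -0.3475, 0.2202]
eef_rot: [-179.9, -0.0, 59.8]
force: [0.1, 0.9, -0.5]
width: 0.0902
[ 0.51494488 -0.34747303  0.22018711] [-1.79943506e+02 -2.58241607e-02  5.98149989e+01]
[335.28607933 188.69178161] [190.88904648 104.22969695]
[248.61321952 220.16456814]
```

View pics/w10.png

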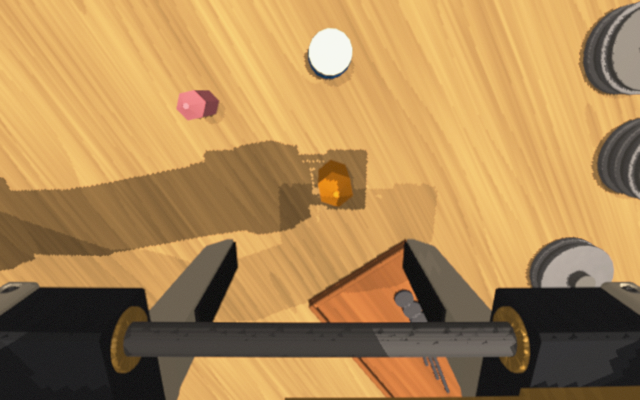

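View pics/t10c.png

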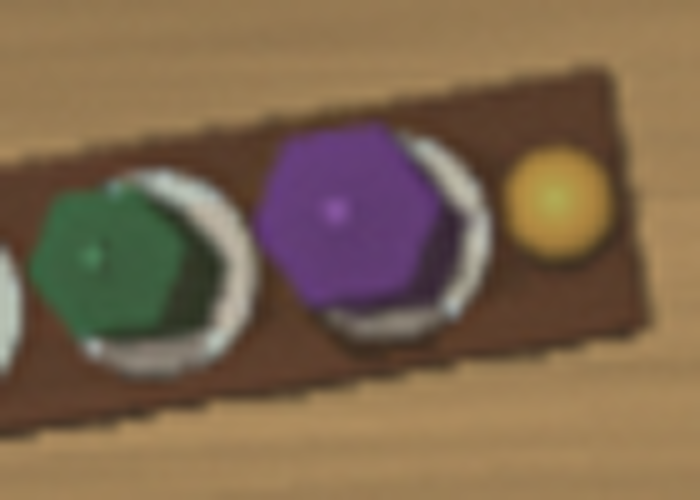

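Green's apex reads (248.9,220.4) against a predicted (248.6,220.2), so it is well placed. The wrist view shows pink at (195,104) and amber at (335,187).

Run:
```python
from h import *
crop('pics/w10.png',305,150,60,65,9,'pics/w10a.png')
crop('pics/w10.png',165,75,60,55,9,'pics/w10p.png')
```

```text
(no output)
```

View pics/w10a.png

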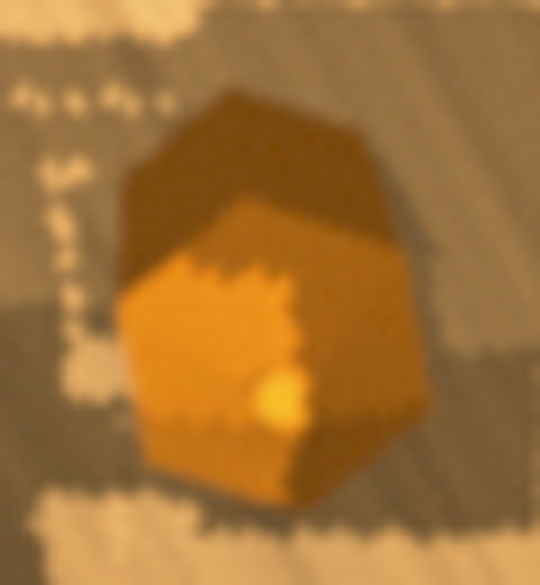

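View pics/w10p.png

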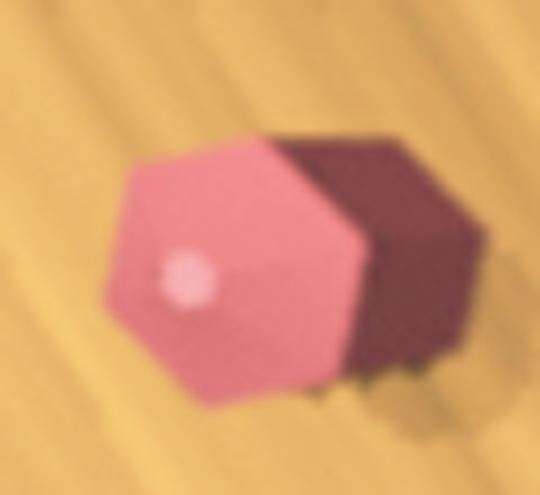

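Run:
```python
from h import *
import pickle;s=pickle.load(open('w10.pkl','rb'))
c=lambda P,o,f=9:[(o[0]+(x-f/2+.5)/f,o[1]+(y-f/2+.5)/f) for x,y in P]
hexfit('wrist',s,c([(245,197),(408,252),(430,405),(298,507),(150,465),(119,300)],(305,150)),.064)
hexfit('wrist',s,c([(132,165),(265,136),(369,240),(342,378),(208,408),(106,298)],(165,75)),.047)
print(at('wrist',*c([(282,398)],(305,150))[0],.08,s),at('wrist',*c([(188,279)],(165,75))[0],.06,s))
for nm,p,o,tp in [('amber',(282,398),(305,150),(615,257)),('pink',(188,279),(165,75),(355,411))]:
    print(nm,tri(ray('wrist',*c([p],o)[0],s),ray('top',320+(tp[0]-2)/5,170+(tp[1]-2)/5)))
plan(.524,-.362,.22,60)
```

```text
centre [ 0.5242 -0.3622] across flats mm 31.6 flat normals deg 40.47442911268894 rms mm 0.357837651168334
centre [ 0.443  -0.2222] across flats mm 26.0 flat normals deg 11.73037423165685 rms mm 0.18203980457235133
[ 0.52419466 -0.3623302   0.08      ] [ 0.44253916 -0.22220568  0.06      ]
amber (array([ 0.52387408, -0.36346474,  0.07719261]), [np.float64(0.00032252946721013267), np.float64(0.0003225294672101335)])
pink (array([ 0.44298041, -0.22203656,  0.06049217]), [np.float64(0.00036165597838625684), np.float64(0.0003616559783862895)])
[-0.1, 0.19, 0.01] -0.0005
[-0.1, 0.19, 0.01] -0.0005
[-0.1, 0.19, 0.01] -0.0005
[-0.1, 0.19, 0.01] -0.0005
[-0.1, 0.19, 0.01] -0.0005
[-0.1, 0.19, 0.01] -0.0005
[-0.1, 0.19, 0.01] -0.0005
[-0.1, 0.19, 0.01] -0.0005
```

```bash
python3 -c "
from h import *
plan(.5242,-.3625,.22,70.5,n=2)"; python3 -m jog '[[9,[-0.4,0.76,0],-0.093],[9,[-0.48,0.7,0],-0.093],[9,[0,0,1],0],[9,[0,0,3],0],[9,[0,0,4],0],[9,[0,0,3],0],[9,[0,0,0],0],[9,[0,0,0],0]]'; python3 -c "
from h import *
plan(.5242,-.3625,.024,70.5,n=1)"
```

```text
[-0.4, 0.77, 0.03] -0.0935
[-0.47, 0.73, 0.03] -0.0935
clock: 29.75
tcp_pos: [0.524, -0.3633, 0.1114]
eef_rot: [180.0, 0.0, 70.3]
force: [-0.1, -1.0, -0.1]
width: 0.09
[0.08, -0.01, 8.74] -0.003
```

```bash
python3 -m jog '[[9,[0.08,0,2],0],[9,[0,0,2.5],0],[9,[0,0,2],0],[9,[0,0,1.5],0],[9,[0,0,0.6],0],[6.5,[0,0,0],0],[5,[0,0,0],0],[4,[0,0,0],0]]'; python3 -m jog '[[3.6,[0,0,0],0],[3.2,[0,0,0],0],[2.6,[0,0,0],0],[2,[0,0,0],0],[2,[0,0,0],0],[2,[0,0,0],0],[2,[0,0,0],0],[2,[0,0,0],0]]'; python3 -c "
from h import *
print(sense()['tcp_pos'],sense()['width'])"
```

```text
clock: 30.75
tcp_pos: [0.5241, -0.363, 0.0252]
eef_rot: [180.0, 0.0, 70.3]
force: [-0.1, -0.0, -0.2]
width: 0.0646
clock: 31.75
tcp_pos: [0.5238, -0.3628, 0.0246]
eef_rot: [-180.0, 0.0, 70.3]
force: [-0.5, 0.4, 0.8]
width: 0.0315
[ 0.5238115  -0.36282735  0.02462826] 0.031481410685436736
```

```bash
python3 -m jog '[[2,[0,0,-1],0],[2,[0,0,-2.5],0],[2,[0,0,-4],0],[2,[0,0,-4],0],[2,[0,0,-3.5],0],[2,[0,0,-2],0],[2,[0,0,0],0],[2,[0,0,0],0]]'; python3 -c "
from h import *
print(sense()['force'])
plan(.5243,.2252,.195,98.4,n=14)"
```

```text
clock: 32.75
tcp_pos: [0.5232, -0.3626, 0.1939]
eef_rot: [-179.9, -0.0, 70.3]
force: [0.7, -0.1, -1.0]
width: 0.0319
[ 0.69571298 -0.08311757 -0.99551226]
[3.96, -1.4, -0.01] -0.035
[4.0, -1.27, -0.01] -0.035
[4.04, -1.12, -0.01] -0.035
[4.08, -0.98, -0.01] -0.035
[4.11, -0.84, -0.01] -0.035
[4.14, -0.69, -0.01] -0.035
[4.16, -0.55, -0.01] -0.035
[4.18, -0.4, -0.01] -0.035
[4.19, -0.26, -0.01] -0.035
[4.2, -0.11, -0.01] -0.035
[4.2, 0.04, -0.01] -0.035
[4.19, 0.18, -0.01] -0.035
[4.19, 0.33, -0.01] -0.035
[4.17, 0.48, -0.01] -0.035
```

```bash
python3 -m jog '[[2,[2.0,-0.7,0],-0.035],[2,[4.0,-1.3,0],-0.035],[2,[4.0,-1.2,0],-0.035],[2,[4.1,-1.0,0],-0.035],[2,[4.1,-0.9,0],-0.035],[2,[4.1,-0.8,0],-0.035],[2,[4.2,-0.6,0],-0.035],[2,[4.2,-0.5,0],-0.035]]'; python3 -m jog '[[2,[4.2,-0.3,0],-0.035],[2,[4.2,-0.2,0],-0.035],[2,[4.2,0,0],-0.035],[2,[4.2,0.1,0],-0.035],[2,[4.2,0.2,0],-0.035],[2,[3.5,0.3,0],-0.035],[2,[2,0.2,0],0],[2,[0,0,0],0]]';  python3 -c "
from h import *
print(sense()['force'],sense()['width'])
plan(.5243,.2252,.195,98.4,n=1)"
```

```text
clock: 33.75
tcp_pos: [0.5189, -0.0444, 0.1939]
eef_rot: [-179.9, -0.0, 86.6]
force: [0.8, 0.0, -1.5]
width: 0.0319
clock: 34.75
tcp_pos: [0.5137, 0.2196, 0.1941]
eef_rot: [-179.9, -0.0, 98.6]
force: [0.1, -0.6, -2.0]
width: 0.0315
[ 0.13234571 -0.55840678 -2.04288318] 0.03154327398427019
[0.4, 1.13, -0.09] 0.0029
```

```bash
python3 -m jog '[[2,[0.2,0.5,0],0.003],[2,[0.15,0.4,0],0],[2,[0.05,0.2,0],0],[2,[0,0,0],0],[2,[0,0,0],0],[2,[0,0,1],0],[2,[0,0,2],0],[2,[0,0,2],0]]'; python3 -c "
from h import *
plan(.5243,.2252,.0426,98.4,n=1)"
```

```text
clock: 35.75
tcp_pos: [0.5248, 0.2237, 0.1436]
eef_rot: [-180.0, 0.0, 98.3]
force: [0.1, -0.6, -1.7]
width: 0.032
[0.16, -0.03, 10.1] -0.0025
```

```bash
python3 -m jog '[[2,[0,0,2.5],0],[2,[0,0,2.5],0],[2,[0,0,2],0],[2,[0,0,1.2],0],[2,[0,0,0.6],0],[2,[0,0,0.3],0],[2,[0,0,0],0],[2,[0,0,0],0]]'; python3 -c "
from h import *
plan(.5243,.2252,.0426,98.4,n=1)"
```

```text
clock: 36.75
tcp_pos: [0.5253, 0.2239, 0.0541]
eef_rot: [180.0, -0.0, 98.2]
force: [-0.8, -0.3, -1.2]
width: 0.0316
[0.15, -0.08, 1.15] -0.0027
```

```bash
python3 -m jog '[[2,[0.13,-0.08,0.5],0],[2,[0,0,0.3],0],[2,[0,0,0.15],0],[2,[0,0,0.1],0],[2,[0,0,0.05],0],[2,[0,0,0],0],[2,[0,0,0],0],[2,[0,0,0],0]]'
```

```text
clock: 37.75
tcp_pos: [0.524, 0.225, 0.0426]
eef_rot: [-180.0, -0.0, 98.3]
force: [-1.1, -0.2, -1.6]
width: 0.0315
```

```bash
python3 -m jog '[[2,[0,0,0.04],0],[2,[0,0,0.02],0],[2,[0,0,0],0],[2,[0,0,0],0],[2,[0,0,0],0],[2,[0,0,0],0],[2,[0,0,0],0],[2,[0,0,0],0]]'
```

```text
clock: 38.75
tcp_pos: [0.524, 0.2249, 0.0426]
eef_rot: [180.0, 0.0, 98.3]
force: [-1.5, -0.9, 6.4]
width: 0.0315
```

Contact. I'll release and rise.

```bash
python3 -m jog '[[3.3,[0,0,0],0],[3.5,[0,0,0],0],[3.8,[0,0,0],0],[4.8,[0,0,0],0],[6,[0,0,0],0],[7.5,[0,0,0],0],[7.5,[0,0,0],0],[7.5,[0,0,0],0]]'; python3 -m jog '[[7.5,[0,0,-1],0],[7.5,[0,0,-2.5],0],[7.5,[0,0,-4],0],[7.5,[0,0,-4],0],[7.5,[0,0,-2.5],0],[7.5,[0,0,-1],0],[7.5,[0,0,0],0],[7.5,[0,0,0],0]]';python3 -c "
from h import *
plan(.443,-.2222,.20,101.7,n=12)
cv2.imwrite('pics/s11.png',snapshot('scene'));crop('pics/s11.png',260,100,130,120,5,'pics/s11c.png')"
```

```text
clock: 39.75
tcp_pos: [0.524, 0.2249, 0.042]
eef_rot: [-180.0, 0.0, 98.3]
force: [-0.7, -0.2, 0.2]
width: 0.075
clock: 40.75
tcp_pos: [0.5235, 0.2246, 0.191]
eef_rot: [-179.9, 0.0, 98.3]
force: [-0.2, -0.9, 0.5]
width: 0.0751
[-3.59, -1.2, -0.07] -0.005
[-3.58, -1.22, -0.07] -0.005
[-3.58, -1.23, -0.07] -0.005
[-3.57, -1.25, -0.07] -0.005
[-3.56, -1.27, -0.07] -0.005
[-3.56, -1.29, -0.07] -0.005
[-3.55, -1.31, -0.07] -0.005
[-3.54, -1.32, -0.07] -0.005
[-3.54, -1.34, -0.07] -0.005
[-3.53, -1.36, -0.07] -0.005
[-3.52, -1.38, -0.07] -0.005
[-3.52, -1.39, -0.07] -0.005
```

View pics/s11c.png

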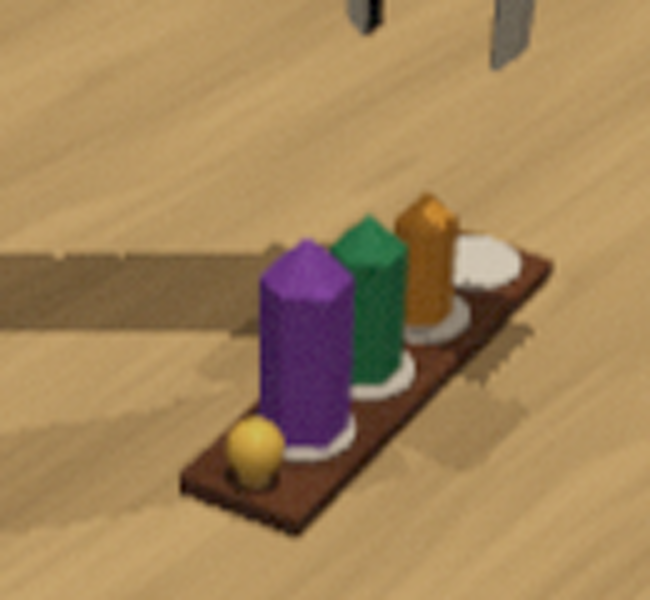

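Three stand upright. On to pink.

```bash
python3 -m jog '[[9,[-3.6,-1.2,-0.1],-0.005],[9,[-3.6,-1.2,-0.1],-0.005],[9,[-3.6,-1.2,-0.1],-0.005],[9,[-3.6,-1.2,-0.1],-0.005],[9,[-3.6,-1.3,-0.1],-0.005],[9,[-3.6,-1.3,-0.1],-0.005],[9,[-3.5,-1.3,-0.1],-0.005],[9,[-3.5,-1.3,-0.1],-0.005]]'; python3 -m jog '[[9,[-3.5,-1.3,0],-0.005],[9,[-3.5,-1.4,0],-0.005],[9,[-3.5,-1.4,0],-0.005],[9,[-3.5,-1.4,0],-0.005],[9,[0,0,0],0],[9,[0,0,2],0],[9,[0,0,3],0],[9,[0,0,3],0]]'; python3 -c "
from h import *
plan(.443,-.2222,.014,101.7,n=1)"
```

```text
clock: 41.8
tcp_pos: [0.4706, -0.0745, 0.1992]
eef_rot: [-179.9, -0.0, 100.6]
force: [0.4, -0.5, 0.0]
width: 0.09
clock: 42.8
tcp_pos: [0.4441, -0.2202, 0.1188]
eef_rot: [-180.0, -0.0, 101.7]
force: [-0.8, -1.1, -0.3]
width: 0.0901
[-0.18, -0.15, 10.48] 0.0009
```

```bash
python3 -m jog '[[9,[-0.17,-0.12,1],0],[9,[0,0,1],0],[9,[0,0,0],0],[9,[0,0,0],0],[9,[0,0,0],0],[9,[0,0,0],0],[9,[0,0,0],0],[9,[0,0,0],0]]'
python3 - <<'E'
from h import *
plan(.443,-.2222,.014,101.7,n=1)
cv2.imwrite('pics/w12.png',snapshot('wrist'));cv2.imwrite('pics/t12.png',snapshot('top'))
crop('pics/t12.png',195,195,115,60,7,'pics/t12c.png')
print(proj('top',(.5241,.225,.098)))
E
```

```text
clock: 43.8
tcp_pos: [0.4431, -0.2233, 0.1001]
eef_rot: [180.0, 0.0, 101.7]
force: [0.9, 0.5, -0.1]
width: 0.0899
[0.11, 0.01, 8.61] -0.0003
[224.95337246 224.72061868]
```

View pics/w12.png

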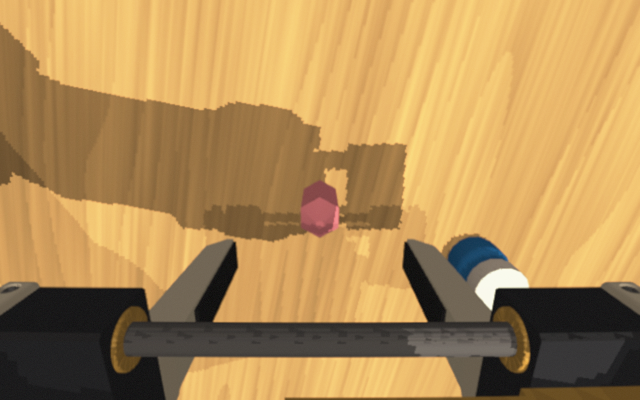

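View pics/t12c.png

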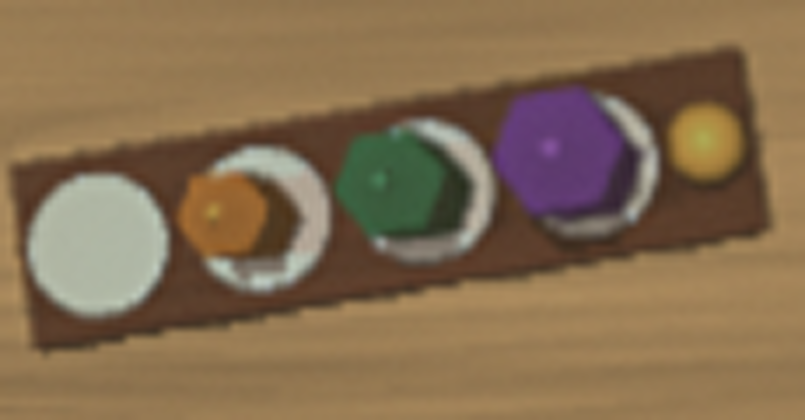

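Pink is centred at (320,210) and the jar is clear. Amber's apex reads (225.2,224.9) against a predicted (225.0,224.7). I'll descend and grip.

```bash
python3 -m jog '[[9,[0.1,0,1.5],0],[9,[0,0,2.5],0],[9,[0,0,2.2],0],[9,[0,0,1.4],0],[9,[0,0,0.8],0],[9,[0,0,0.2],0],[6.5,[0,0,0],0],[5,[0,0,0],0]]'; python3 -m jog '[[4,[0,0,0],0],[3.2,[0,0,0],0],[2.8,[0,0,0],0],[2.4,[0,0,0],0],[2,[0,0,0],0],[1.5,[0,0,0],0],[1.5,[0,0,0],0],[1.5,[0,0,0],0]]'
```

```text
clock: 44.9
tcp_pos: [0.4432, -0.2225, 0.0145]
eef_rot: [180.0, 0.0, 101.7]
force: [0.6, 0.5, 0.2]
width: 0.0743
clock: 45.9
tcp_pos: [0.4429, -0.2223, 0.014]
eef_rot: [-180.0, -0.0, 101.7]
force: [-0.8, 0.8, -0.2]
width: 0.0256
```

```bash
python3 -m jog '[[1.5,[0,0,-1],0],[1.5,[0,0,-2.5],0],[1.5,[0,0,-4],0],[1.5,[0,0,-4],0],[1.5,[0,0,-4],0],[1.5,[0,0,-2],0],[1.5,[0,0,0],0],[1.5,[0,0,0],0]]'; python3 -c "
from h import *
plan(.5147,.292,.19,98.4,n=13)"
```

```text
clock: 46.9
tcp_pos: [0.4423, -0.2223, 0.1885]
eef_rot: [-179.9, -0.0, 101.7]
force: [-0.1, -0.5, -1.6]
width: 0.0258
[3.76, 1.35, -0.01] 0.0044
[3.77, 1.33, -0.01] 0.0044
[3.77, 1.31, -0.01] 0.0044
[3.78, 1.3, -0.01] 0.0044
[3.78, 1.28, -0.01] 0.0044
[3.79, 1.26, -0.01] 0.0044
[3.8, 1.25, -0.01] 0.0044
[3.8, 1.23, -0.01] 0.0044
[3.81, 1.21, -0.01] 0.0044
[3.81, 1.2, -0.01] 0.0044
[3.82, 1.18, -0.01] 0.0044
[3.82, 1.16, -0.01] 0.0044
[3.83, 1.15, -0.01] 0.0044
```

```bash
python3 -m jog '[[1.5,[2,0.7,0],0.004],[1.5,[3.8,1.3,0],0.004],[1.5,[3.8,1.3,0],0.004],[1.5,[3.8,1.3,0],0.004],[1.5,[3.8,1.3,0],0.004],[1.5,[3.8,1.3,0],0.005],[1.5,[3.8,1.2,0],0.005],[1.5,[3.8,1.2,0],0.005]]'; python3 -m jog '[[1.5,[3.8,1.2,0],0.005],[1.5,[3.8,1.2,0],0.005],[1.5,[3.8,1.2,0],0.005],[1.5,[3.8,1.2,0],0.004],[1.5,[3,1,0],0.004],[1.5,[1.7,0.5,0],0],[1.5,[0,0,0],0],[1.5,[0,0,0],0]]';  python3 -c "
from h import *
plan(.5147,.292,.19,98.4,n=1)"
```

```text
clock: 47.9
tcp_pos: [0.4829, 0.0779, 0.1877]
eef_rot: [-179.9, -0.0, 99.7]
force: [0.6, 0.6, -0.6]
width: 0.0257
clock: 48.9
tcp_pos: [0.5141, 0.2814, 0.1884]
eef_rot: [-179.9, 0.1, 98.3]
force: [-0.1, 0.3, -0.5]
width: 0.0254
[1.04, 0.21, -0.16] -0.0016
```

```bash
python3 -m jog '[[1.5,[0.5,0.1,0],0],[1.5,[0.4,0.05,0],0],[1.5,[0,0,1],0],[1.5,[0,0,2],0],[1.5,[0,0,2.5],0],[1.5,[0,0,2],0],[1.5,[0,0,0],0],[1.5,[0,0,0],0]]';  python3 -c "
from h import *
plan(.5147,.292,.032,98.4,n=1)"
```

```text
clock: 49.9
tcp_pos: [0.5146, 0.2924, 0.1143]
eef_rot: [180.0, -0.0, 98.4]
force: [1.7, 1.2, -1.2]
width: 0.0259
[-0.04, 0.0, 8.23] -0.0005
```

```bash
python3 -m jog '[[1.5,[0,0,1],0],[1.5,[0,0,2],0],[1.5,[0,0,2],0],[1.5,[0,0,1.3],0],[1.5,[0,0,0.7],0],[1.5,[0,0,0.3],0],[1.5,[0,0,0],0],[1.5,[0,0,0],0]]'; python3 -m jog '[[1.5,[0,0,0.4],0],[1.5,[0,0,0.3],0],[1.5,[0,0,0.15],0],[1.5,[0,0,0.05],0],[1.5,[0,0,0],0],[1.5,[0,0,0],0],[1.5,[0,0,0],0],[1.5,[0,0,0],0]]'; python3 -c "
from h import *
plan(.5147,.292,.032,98.4,n=1)"
```

```text
clock: 50.9
tcp_pos: [0.5147, 0.2924, 0.0414]
eef_rot: [180.0, -0.0, 98.4]
force: [-0.5, -0.5, -1.3]
width: 0.0257
clock: 51.9
tcp_pos: [0.5145, 0.2922, 0.032]
eef_rot: [-180.0, 0.0, 98.4]
force: [-1.3, -0.5, 1.3]
width: 0.0261
[-0.02, 0.02, 0.0] -0.0006
```

```bash
python3 -m jog '[[1.5,[0,0,0.03],0],[1.5,[0,0,0],0],[1.5,[0,0,0],0],[1.5,[0,0,0],0],[1.5,[0,0,0],0],[1.5,[0,0,0],0],[1.5,[0,0,0],0],[1.5,[0,0,0],0]]'
```

```text
clock: 52.9
tcp_pos: [0.5144, 0.2922, 0.032]
eef_rot: [180.0, 0.0, 98.4]
force: [-2.0, -1.2, 6.2]
width: 0.0256
```

```bash
python3 -m jog '[[2.7,[0,0,0],0],[2.9,[0,0,0],0],[3.2,[0,0,0],0],[4.2,[0,0,0],0],[5.5,[0,0,0],0],[7,[0,0,0],0],[7.5,[0,0,0],0],[7.5,[0,0,0],0]]'; python3 -m jog '[[7.5,[0,0,-1],0],[7.5,[0,0,-2.5],0],[7.5,[0,0,-4],0],[7.5,[0,0,-4],0],[7.5,[0,0,-3.5],0],[7.5,[0,0,-2],0],[7.5,[0,0,0],0],[7.5,[0,0,0],0]]'; python3 -m jog '[[7.5,[1,0,-1],0],[7.5,[3,0,-1],0],[7.5,[4,0,-1],0],[7.5,[4,0,0],0],[7.5,[3,0,0],0],[7.5,[1,0,0],0],[7.5,[0,0,0],0],[7.5,[0,0,0],0]]'
python3 - <<'E'
from h import *
for n in('top','scene'):cv2.imwrite(f'pics/{n}13.png',snapshot(n))
crop('pics/top13.png',195,140,160,115,5,'pics/top13c.png')
crop('pics/scene13.png',160,100,220,190,3.5,'pics/scene13c.png')
print(proj('top',(.5145,.2921,.078)))
E
```

```text
clock: 53.9
tcp_pos: [0.5145, 0.2922, 0.0317]
eef_rot: [-180.0, 0.0, 98.4]
force: [-0.2, -0.1, 0.0]
width: 0.0738
clock: 54.9
tcp_pos: [0.5142, 0.2918, 0.2012]
eef_rot: [-180.0, 0.0, 98.4]
force: [0.3, -0.3, -0.7]
width: 0.0748
clock: 55.9
tcp_pos: [0.4918, 0.449, 0.2315]
eef_rot: [-180.0, 0.1, 98.3]
force: [0.1, 0.5, -0.0]
width: 0.0756
[202.349558   228.94897243]
```

View pics/top13c.png

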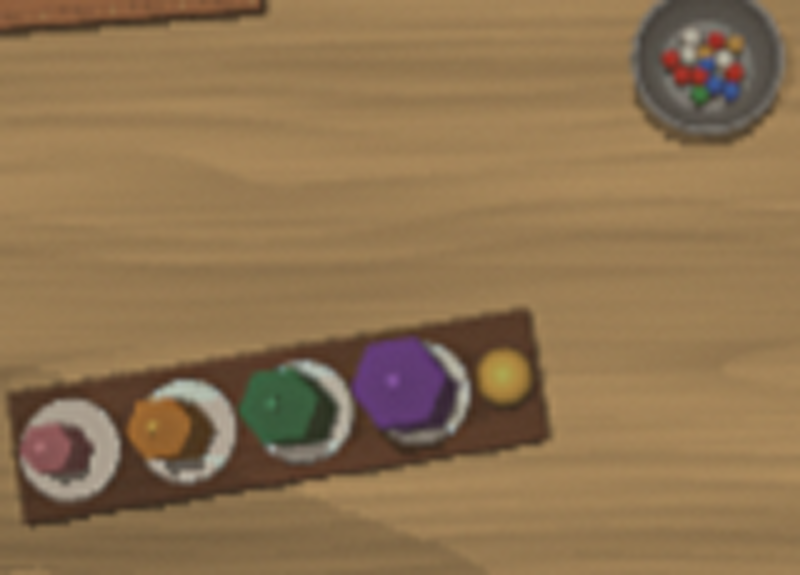

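View pics/scene13c.png

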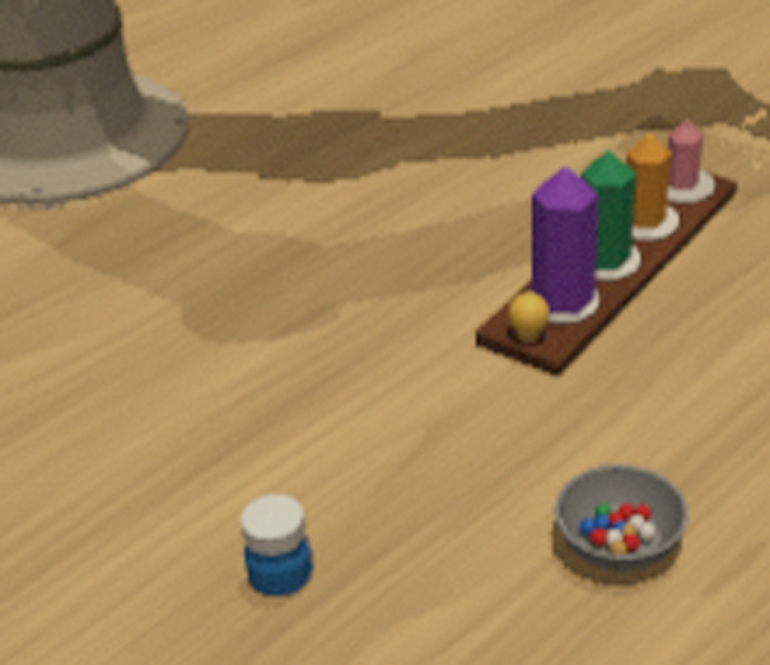

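Run:
```python
from h import *
im=cv2.imread('pics/scene0.png')
crop('pics/scene0.png',315,140,60,55,12,'pics/s0d.png')
crop('pics/scene13.png',300,130,75,75,10,'pics/s13d.png')
for e in discs(im[130:215,290:380],120):
    c=(e[0][0]+290,e[0][1]+130);print(np.round(c,2),np.round(e[1],1),at('scene',*c,.018).round(4))
for d in [(.544,.0902),(.5342,.1575),(.5245,.225),(.5147,.292)]:print(proj('scene',(*d,.018)))
```

```text
[354.53 151.78] [ 9.8 17.4] [0.517  0.2888 0.018 ]
[343.96 162.15] [10.2 18.6] [0.527  0.2214 0.018 ]
[332.6  173.24] [11.  19.2] [0.5369 0.154  0.018 ]
[321.47 184.75] [12.  17.5] [0.5479 0.0899 0.018 ]
[320.46680829 184.17274854]
[332.6171097  172.36389018]
[344.00729292 161.34202038]
[354.52742421 151.09878502]
```

View pics/s13d.png

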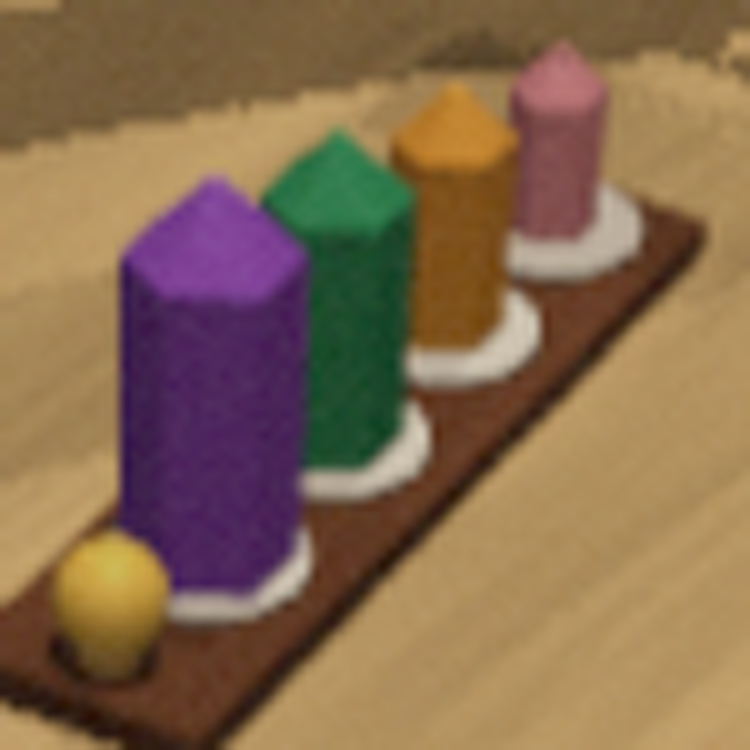

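View pics/s0d.png

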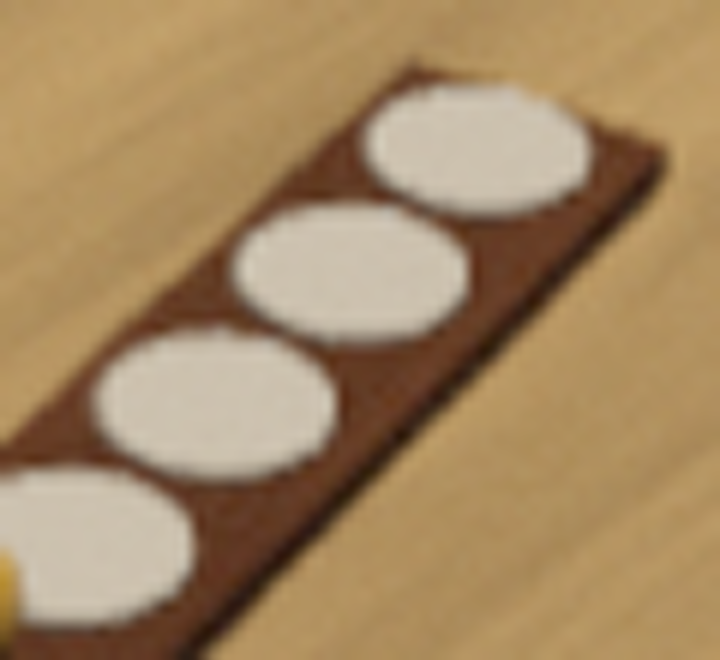

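Run:
```python
from h import *
for d,h,a,dc in [((.544,.0905),.138,(218,180),None),((.5341,.1575),.118,(340,132),(332.6,173.24)),((.5241,.225),.098,(455,84),(343.96,162.15)),((.5145,.2921),.078,(563,41),(354.53,151.78))]:
    u=(300+(a[0]-4.5)/10,130+(a[1]-4.5)/10)
    p=at('scene',*u,h); print('apex from scene',p.round(4),'pred px',proj('scene',(*d,h)).round(2),'obs',np.round(u,2), 'apex-disc mm',((p-at('scene',*dc,.018))[:2]*1e3).round(1) if dc else '')
T=lambda x,y:(195+(x-2)/5,140+(y-2)/5)
for a,h,dc in [((393,381),.138,(278.44,218.11)),((274,405),.118,(255.05,221.98)),((152,427),.098,(231.78,225.75)),((40,446),.078,(208.58,229.59))]:
    print('top apex-disc mm',((at('top',*T(*a),h)-at('top',*dc,.018))[:2]*1e3).round(1))
```

```text
apex from scene [0.5456 0.0892 0.138 ] pred px [321.18 147.15] obs [321.35 147.55] apex-disc mm 
apex from scene [0.5349 0.1556 0.118 ] pred px [333.75 142.38] obs [333.55 142.75] apex-disc mm [-2.   1.6]
apex from scene [0.5236 0.2246 0.098 ] pred px [345.26 137.96] obs [345.05 137.95] apex-disc mm [-3.4  3.2]
apex from scene [0.5134 0.294  0.078 ] pred px [355.78 134.02] obs [355.85 133.65] apex-disc mm [-3.7  5.2]
top apex-disc mm [-0.8  0.6]
top apex-disc mm [-1.1 -1.5]
top apex-disc mm [-1.1  0.7]
top apex-disc mm [ 0.4 -0. ]
```

The top view puts every crystal within about 2 mm of its disc centre, but the far oblique scene view suggests up to 5 mm for pink. I'll settle it with a wrist view from nearly overhead.

```bash
python3 -m jog '[[7.5,[-1,0,-1],0],[7.5,[-3,0,-2],0],[7.5,[-4,0,-1],0],[7.5,[-4,0,0],0],[7.5,[-4,0,0],0],[7.5,[-3,0,0],0],[7.5,[-1,0,0],0],[7.5,[0,0,0],0]]'; python3 -m jog '[[7.5,[-1,0.5,0],0],[7.5,[-1,0.5,0],0],[7.5,[0,0,0],0],[7.5,[0,0,0],0],[7.5,[0,0,0],0],[7.5,[0,0,0],0],[7.5,[0,0,0],0],[7.5,[0,0,0],0]]'
python3 - <<'E'
from h import *
import pickle
s=sense();print(s['tcp_pos'])
im=snapshot('wrist');cv2.imwrite('pics/w14.png',im);pickle.dump(s,open('w14.pkl','wb'))
for d,h in [((.5145,.2921),.078),((.5241,.225),.098),((.5341,.1575),.118)]:print(proj('wrist',(*d,h),s),proj('wrist',(*d,.018),s))
E
```

```text
clock: 57.0
tcp_pos: [0.5206, 0.2524, 0.2722]
eef_rot: [180.0, -0.0, 98.3]
force: [-1.5, 0.5, -0.8]
width: 0.0751
clock: 58.0
tcp_pos: [0.5331, 0.2344, 0.2717]
eef_rot: [-180.0, -0.0, 98.4]
force: [-0.3, 0.0, -0.5]
width: 0.0748
[0.53310909 0.23441082 0.27172081]
[309.85302324 115.85712431] [311.25676096 112.42028412]
[309.56925439 184.04027724] [311.40244628 167.51620314]
[309.63140217 252.18465251] [311.80010369 218.02670951]
```

View pics/w14.png

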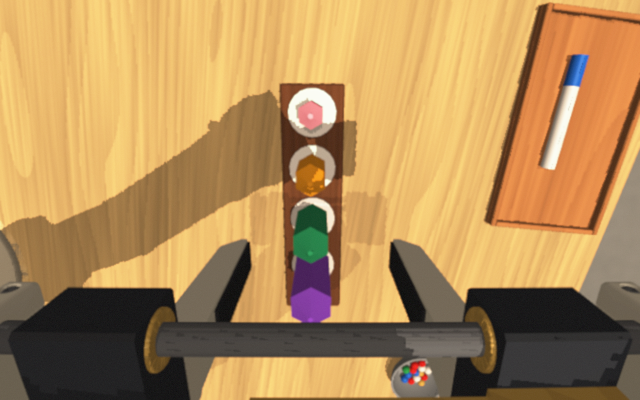

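```bash
python3 -c "
from h import *
crop('pics/w14.png',275,80,75,160,3.75,'pics/w14c.png');crop('pics/w14.png',280,80,65,65,9,'pics/w14d.png')"
```

```text
(no output)
```

View pics/w14c.png

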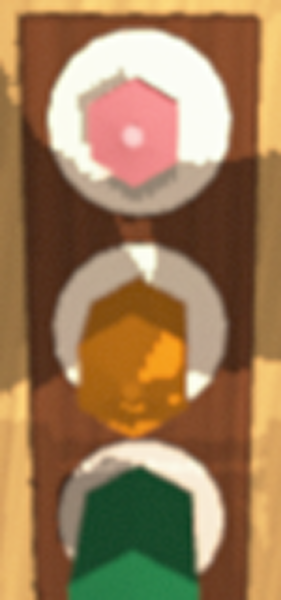

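View pics/w14d.png

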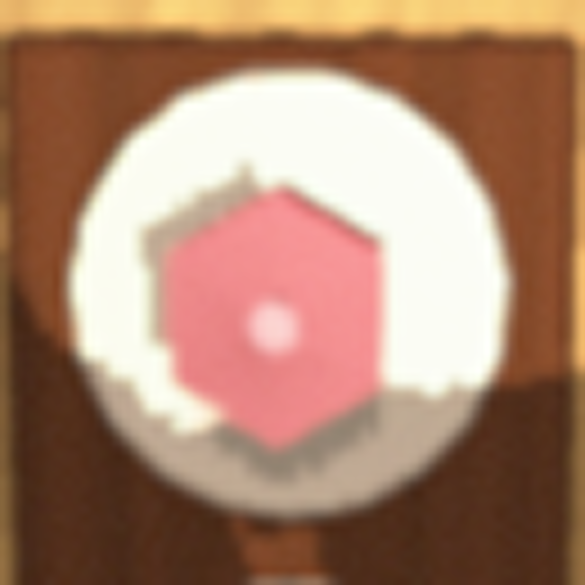

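The nearly overhead wrist view puts pink's axis within about 1 mm of disc 4's centre, at predicted (311.3,112.4) against observed (311.8,112.1). Its apex at (309.9,116.0) matches the prediction. So the scene view's 5 mm was reading and calibration error, and I'll hand in.

```bash
python3 -c "
from h import *
a=cv2.imread('pics/scene0.png').astype(int);b=cv2.imread('pics/scene13.png').astype(int)
for n,(x,y,w,h) in {'jar':(228,240,24,30),'bowl':(316,234,42,32)}.items():print(n,np.abs(a-b)[y:y+h,x:x+w].mean().round(1))
s=sense();print(s['clock'],s['force'],s['tcp_pos'])
hand_in()"
```

```text
jar 1.9
bowl 2.0
58.05 [-0.36608691 -0.70681804 -0.28812937] [0.53313181 0.23434793 0.27170394]
the job is handed in; nothing more can be done
```

All four crystals stand upright on their discs in height order: purple next to the brass knob, then green, amber and pink. Each was lowered until the force reading showed contact, then released. I handed in at 58 s with the gripper open and well clear above the row.

- **Centring:** the top camera puts every crystal within about 2 mm of its disc centre. The final wrist view confirms about 1 mm for pink.
- **Bystanders:** the bead jar and bowl look unchanged between the first and last scene pictures.
- **Disagreement:** the distant, slanted scene camera suggested up to about 6 mm off centre for pink. Its calibration is off by a few millimetres there, so I trusted the near-overhead views. Disc heights also measured about 3 mm low at first, but the force at contact agreed with the stated 18 mm.

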